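Index the handwheel to its rear pointer and seat the lock pin by feel

TASK

Turn the indexing fixture's handwheel by its crank knob until the raised mark on the rim stands at the fixed pointer on the far side, and let go. Then take the lock pin (plain round grip) from the wooden block, put it down through the lock hole beside the mark and, pressing gently while moving the wheel a few millimetres to and fro with the pin, feel for the hidden bore underneath and push the pin fully home, its collar flat on the wheel. Never force the pin (25 N of push is plenty), leave it standing in the wheel, and leave the other things on the bench alone.

Things in the scene. Friction and masses are not known exactly. Their poses are not given: they have to be found in the camera images.
- fixture: Indexing fixture, green casting 190 x 170 x 22 mm bolted to the bench; origin on the bench under the wheel's axis, z up, x towards the pointer (far from the robot, within 0.4 rad). On it a flat steel handwheel on a vertical axis: rim of mean radius 76 mm, 14 mm thick, its top 75 mm above the bench; hub top 78 mm above the bench.
- handwheel (a joint): Angle of the handwheel in rad, counter-clockwise seen from above; 0 when the rim mark stands exactly at the pointer. Starts between 0.45 and 1.2; stops at -1.6 and 1.6. The wheel is stiff (about 0.3 N m of friction) and stays where it is left.
- crank_knob (a point): Middle of the grip of the crank knob: an upright black round knob 20 mm in diameter, standing 43 mm above the rim, fixed to the wheel (it does not spin) 74 mm from the axis, diametrically opposite the rim mark. This point is 17 mm below its top, 101 mm above the bench.
- rim_mark (a point): Raised white rib 5 mm wide on the wheel's rim, 82 mm from the axis; this point is at its outer end, 76 mm above the bench.
- pointer (a point): Tip of the fixed steel pointer blade (4 mm wide, on a 22 mm wide post) just outside the rim on the far side, 94 mm from the wheel's axis along the fixture's x, 74 mm above the bench.
- lock_hole (a point): Mouth of the lock hole in the wheel (in its flat top face, 72 mm above the bench): round, 13.6 mm wide with a 1.5 mm chamfer, through an 8 mm thick plate 36 x 40 mm, 52 mm from the wheel's axis on the same radius as the rim mark. It turns with the wheel; beneath it is a 4 mm gap, then the steel boss with the bore.
- bore_nominal (a point): Nominal mouth of the bore (13.4 mm wide, 0.8 mm chamfer) in the steel boss under the wheel, 60 mm above the bench, 52 mm from the axis on the pointer's radius. The true bore lies up to 4 mm to either side, along the fixture's y: feel for it. 7 to 10 mm before the pin is home its tip meets a stiff plunger that yields at about 7 N and stays down; then the collar lands hard on the wheel.
- pin_grip (a point): Lock pin, steel, 0.10 to 0.20 kg: centre of its upright round grip, 22 mm in diameter, 40 mm tall. Under the grip a collar 28 mm wide, 6 mm thick, then a shank 12 mm in diameter, 40 mm long, tip chamfered 1.1 mm. Point 27 mm above the collar's underside, 67 mm above the tip; z up. Starts upright in the block, this point 73 mm above the bench; fully home in the wheel it is 99 mm above the bench.
- block: Wooden pin block 60 x 150 x 46 mm, immovable; origin under its centre. Two holes 19.5 mm wide, 40 mm either side of the centre along its y; one holds the lock pin, the other the punch, either way round.
- punch_head (a point): Bystander, leave alone: steel punch with a square head 32 x 32 x 18 mm, standing in the block's other hole; centre of its head.
- oiler: Bystander, leave alone: grey bottle 56 mm in diameter and 130 mm tall standing on the bench; origin under its centre.
- wrench: Bystander, leave alone: steel wrench 170 mm long lying on the bench; origin under its middle.
There are look-alikes about, which are no part of the job. What is shaped like the part that bears pin_grip but blue or red is not meant.

How it is judged:
By the outcome, as a careful person would: the job done as asked, in the order asked, and still so for the second after the job is handed in, with the robot touching nothing.
It also fails if it takes over 72 s, if anything falls off the work surface, if the arm or the gripper's body presses on something with over 40 N, if the wrist force passes 120 N, or if a joint passes its speed limit or range.

ROBOT

A 6-joint arm with a two-finger parallel gripper is mounted at the origin on the work surface. World frame = base frame: x ahead of the robot, y to its left, z up, the work surface at z = 0. Lengths are in m, angles in rad, forces in N, time in s.
With the tool pointing down it reaches from about 0.25 to 0.725 m from the base axis. Payload 4 kg.
Tool frame: the origin (TCP) lies on the centre line of the jaws, within the pads' length; the fingertips stand 25 mm ahead of it and the grasp point (between the pads) lies 6 mm ahead of it; z points along the fingers, x is the direction in which the jaws open and shut, and the axes are right-handed (so a half turn about z gives the same grasp; the last joint's range is limited). The gripper opens to 85 mm and grips with 20 to 120 N. Pads are 22 mm wide; open, the fingers measure 114 mm over their backs; the gripper's body (76 mm by 85 mm) begins 54 mm behind the grasp point. The pads swing forward as they close: fully open they stand 13 mm farther back than shut.
Start: joints at [1.153, 0.241, 0.005, 1.335, 0, 1.571], TCP at [0.203, 0.457, 0.256] pointing down, gripper open.
Joint ranges: [-2.72, 2.72], [-1.05, 1.87], [-1.09, 1.28], [-1.99, 2.15], [-1.42, 1.44], [-3.14, 3.14]. Speed limits (rad/s): [2.79, 2.79, 3.14, 3.14, 3.14, 3.14].

INTERFACE

Orientations are given as a unit quaternion [x, y, z, w].
In Python, from workcell import bot, imaging, order gives the robot as it stands.
- The arm moves only by the tool carry_out, never from a script. Its argument "moves" is a list of rows, each a list of 5 numbers: the shift along the tool's x, y, z scaled (see below), then the turn about the tool's z scaled (see below), then the opening, from -1 (shut) to 1 (fully open). In form: [[tx, ty, tz, roll, hand], ...]. A call has 1 to 20 rows; each row is the pose to reach, as a shift and turn from the pose commanded when the call began, along the tool's axes at that moment; what a row does not reach only later rows make up. The controller multiplies each number of a shift by 0.1 m and each number of a turn by 90 degrees. A row lasts 1/10 s, in which the tool goes at most 50 mm and 8.59 degrees, less where a joint would pass 70% of its speed; a pose out of reach is approached as far as the arm can. A call with a number of a shift or a turn outside -1 to 1 is refused whole. A call with a gripper value outside its range is refused whole. The fingers move at their own pace and stop on an object; the grip force is fixed at half the most. Time passes only in rows, so rows that repeat a pose let the fingers close. It gives the time, the measured TCP pose, the force and the opening at its end, in the units of the state.
- bot.get_obs(): the state, without advancing time (a new reading comes with each control period).
- imaging.camera(name): name is "scene" or "side" or "wrist"; returns the picture (400x640x3 uint8, red, green, blue); there is no depth.
- imaging.camera_model(name): a dict with "fovy" (degrees; the focal length in pixels is half the picture's height over the tangent of half this angle, whatever the lens; pixels are square), "cx", "cy" (the principal point, pixels), "dist" ([k1, k2, p1, p2, k3] as OpenCV has them; the pictures are not rectified), "eye" and "rotation" of the camera in the world. Camera axes: x right, y up, looking along -z (the intrinsics and any distortion apply to the point x, -y, -z); pixel columns grow to the right and rows downward; lengths in m; the calibration is good to about 2 mm. A picture is of the moment at which its call begins: read the wrist's pose just before it. camera_model takes no time and is no camera call; for the wrist camera it gives the pose at the moment of the call.
- order.job_done(): hands the job in, once; it reports no verdict.
The state is a dict: "clock": time; "joint_pos": joint angles; "joint_vel": joint speeds; "tau": joint torques, N m; "eef_pos": TCP position; "tool_rot": TCP orientation; "ft_force": force on the tool from outside, world axes, zero at the start; "ft_torque": the same for the moment, N m; "grip_width": finger opening in m.
Only numpy, scipy, OpenCV 4.12 (cv2) and the standard library are available. Lean on these libraries where they do the work, as an engineer would, in place of code of your own. Each camera call takes 0.05 s, during which the arm holds its last target.

## Working session

There is one attempt and no reset: what is moved stays moved. The work goes in short steps, Python scripts to look and compute and a tool call to move; the robot and the scene stay as the last step left them, time stands still between calls to the robot, and variables do not carry over. Pictures are saved under pics/ and viewed, and the job is handed in when it is done.

Besides the shell and the picture viewer there is one more tool, called after "Emit:" by a JSON object that holds its "op" and its "data". carry_out: Moves the arm, as the interface text tells. Its arguments: {"type":"object","properties":{"moves":{"type":"array","items":{"type":"array","items":{"type":"number","minimum":-1,"maximum":1}}}},"required":["moves"]}

```bash
ls; mkdir -p pics
cat > h.py <<'E'
import numpy as np, cv2
from workcell import bot, imaging, order
def K(m):
    f=200/np.tan(np.radians(m["fovy"])/2)
    return np.array([[f,0,m["cx"]],[0,f,m["cy"]],[0,0,1]]),np.array(m["dist"],float)
def snap(name,fn):
    m=imaging.camera_model(name); im=imaging.camera(name)
    cv2.imwrite("pics/"+fn,cv2.cvtColor(im,cv2.COLOR_RGB2BGR)); return im,m
F=np.diag([1,-1,-1.])
def R_(m):
    r=np.array(m["rotation"],float)
    return r.reshape(3,3)
def ray(m,px):
    k,d=K(m); u=cv2.undistortPoints(np.array([[px]],float),k,d)[0,0]
    v=R_(m)@F@np.array([u[0],u[1],1]); return np.array(m["eye"]),v/np.linalg.norm(v)
def proj(m,P):
    k,d=K(m); P=np.atleast_2d(P); c=(P-np.array(m["eye"]))@R_(m)@F
    return cv2.projectPoints(c.reshape(-1,1,3),np.zeros(3),np.zeros(3),k,d)[0].reshape(-1,2)
def atz(m,px,z):
    e,v=ray(m,px); return e+v*(z-e[2])/v[2]
def tri(l):
    A=np.zeros((3,3));b=np.zeros(3)
    for m,px in l:
        e,v=ray(m,px);Q=np.eye(3)-np.outer(v,v);A+=Q;b+=Q@e
    P=np.linalg.solve(A,b); 
    return P,[np.linalg.norm((np.eye(3)-np.outer(ray(m,p)[1],ray(m,p)[1]))@(P-ray(m,p)[0])) for m,p in l]
E
python3 - <<'E'
from h import *
import json,pickle
ms={}
for n in ["scene","side","wrist"]:
    im,m=snap(n,n+"0.png"); ms[n]=m; print(n,m)
pickle.dump(ms,open("ms0.pkl","wb"))
print(bot.get_obs())
E
```

```text
pics
scene {'fovy': 53.569951496254994, 'cx': 319.9017888079359, 'cy': 200.93271067466353, 'dist': array([0.02948923, 0.        , 0.        , 0.        , 0.        ]), 'eye': array([1.01333143, 0.46116599, 0.9840002 ]), 'rotation': array([0.1068782 , 0.26986813, 0.88893258, 0.35432627])}
side {'fovy': 45.15247890943326, 'cx': 316.3387195477602, 'cy': 202.2548174598727, 'dist': array([0.02760162, 0.        , 0.        , 0.        , 0.        ]), 'eye': array([0.51227659, 1.09538968, 0.91643987]), 'rotation': array([-0.01695549,  0.44223453,  0.89549886, -0.04714794])}
wrist {'fovy': 69.71660248603617, 'cx': 318.90272711383153, 'cy': 201.46634780534103, 'dist': array([-0.04817888,  0.        ,  0.        ,  0.        ,  0.        ]), 'eye': array([0.1331895 , 0.487809  , 0.37356394]), 'rotation': array([-0.12779374, -0.08123993,  0.53933173,  0.82836594])}
{'clock': 0.15, 'joint_pos': array([1.15299856e+00, 2.41236491e-01, 4.04528158e-03, 1.33523195e+00,
       4.99961169e-06, 1.57080627e+00]), 'joint_vel': array([ 0.00088044, -0.00192862,  0.00362226,  0.00089525, -0.00127987,
        0.00047257]), 'tau': array([ 1.40551823e-03, -3.72635365e+01,  2.52638429e+01,  1.24067787e-02,
        7.60541275e-05, -5.98140929e-06]), 'eef_pos': array([0.20269215, 0.45658545, 0.25562359]), 'tool_rot': array([ 8.38378431e-01,  5.45088016e-01, -6.83310804e-04,  4.41295721e-04]), 'ft_force': array([-0.14723095,  0.52091068,  0.54512   ]), 'ft_torque': array([-0.05011922, -0.03402379,  0.03853445]), 'grip_width': 0.08552485205506484}
```

Rotation is a quaternion; fix the helper, then view.

Run:
```python
s=open('h.py').read()
s=s.replace('''    r=np.array(m["rotation"],float)
    return r.reshape(3,3)''','''    from scipy.spatial.transform import Rotation as Q
    return Q.from_quat(m["rotation"]).as_matrix()''')
open('h.py','w').write(s)
```

```text
(no output)
```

View pics/scene0.png

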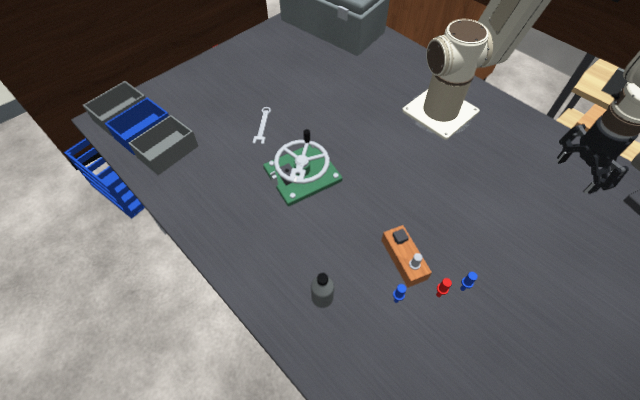

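View pics/side0.png

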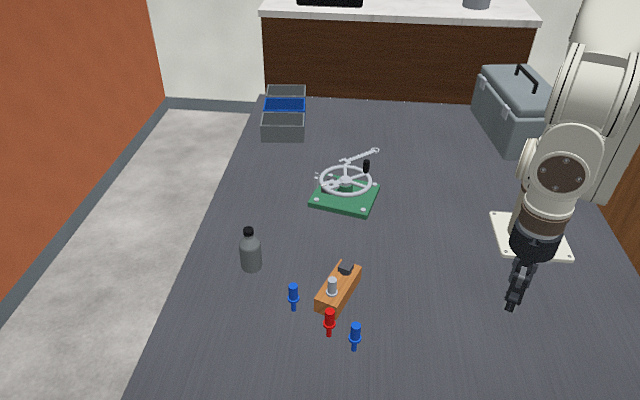

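View pics/wrist0.png

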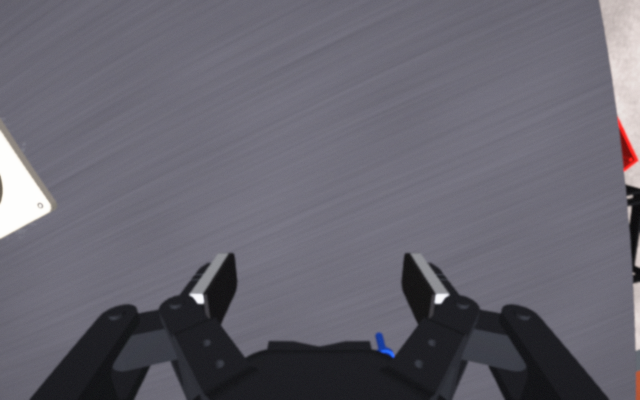

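Scene view: the fixture wheel hub is at about (301,160) and the knob at (306,136). The block holds a steel round grip at (417,260) and the dark square punch at (400,237). Lookalikes are blue at (400,292) and (470,280), and red at (444,286). In the side view, the steel grip is at (332,286), the knob at (366,167) and the hub at (346,181). Now close crops.

Run:
```python
import cv2
a=cv2.imread('pics/scene0.png'); b=cv2.imread('pics/side0.png')
def c(i,x,y,w,h,s,f): cv2.imwrite('pics/'+f,cv2.resize(i[y:y+h,x:x+w],None,fx=s,fy=s,interpolation=cv2.INTER_CUBIC))
c(a,252,120,100,90,6,'c1.png');c(b,300,140,90,85,6,'c2.png')
c(a,360,210,120,100,5,'c3.png');c(b,270,250,110,105,5,'c4.png')
```

```text
(no output)
```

View pics/c1.png

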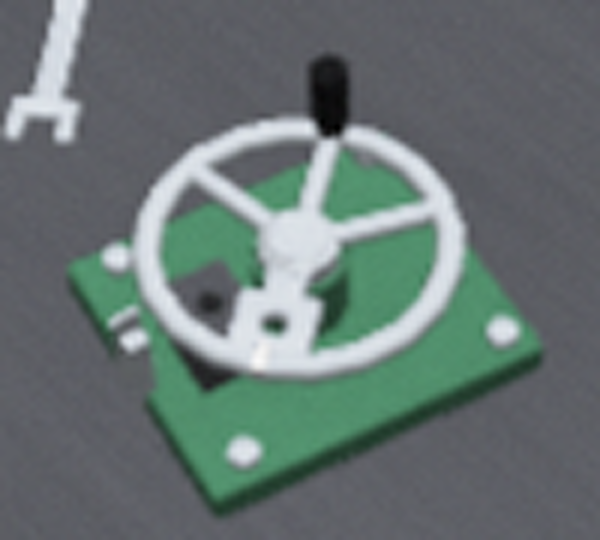

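View pics/c2.png

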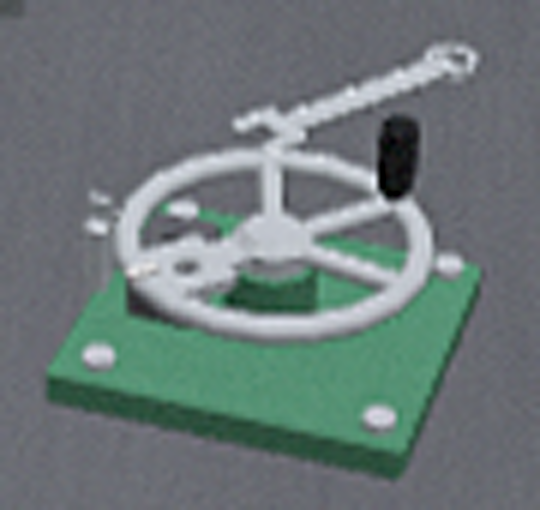

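View pics/c3.png

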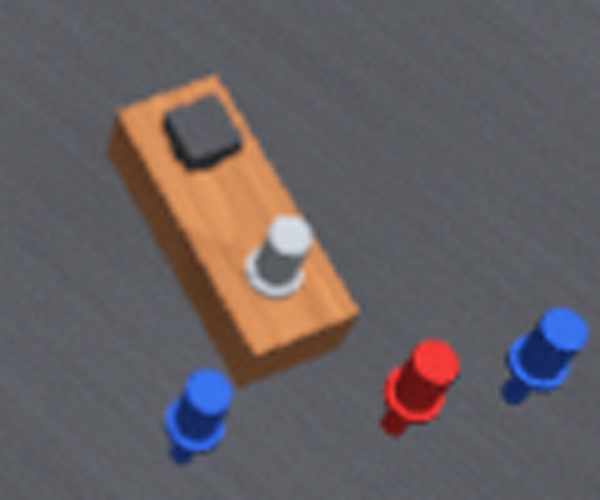

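View pics/c4.png

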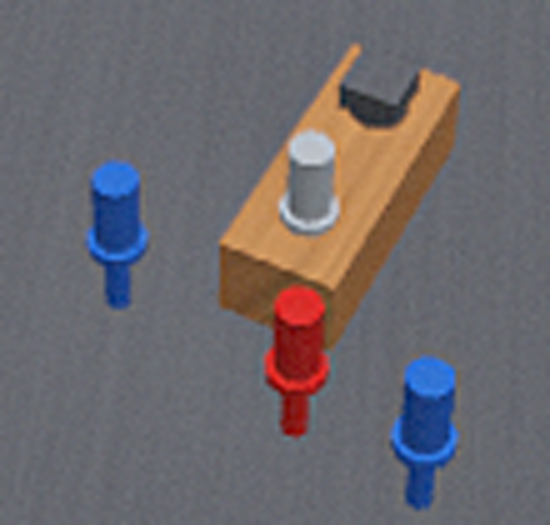

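Run:
```python
from h import *
import pickle
ms=pickle.load(open('ms0.pkl','rb')); S,D=ms['scene'],ms['side']
def a(x,y,ox,oy,s): return ((x+.5)/s-.5+ox,(y+.5)/s-.5+oy)
pts={'knobtop':(a(328,67,252,120,6),a(401,124,300,140,6),.118),
'hub':(a(300,236,252,120,6),a(275,235,300,140,6),.078),
'hole':(a(275,322,252,120,6),a(188,267,300,140,6),.072),
'mark':(a(258,366,252,120,6),a(128,272,300,140,6),.076),
'pointer':(a(140,314,252,120,6),a(112,200,300,140,6),.074),
'gripTop':(a(291,236,360,210,5),a(312,146,270,250,5),.093),
'gripBase':(a(275,275,360,210,5),a(309,212,270,250,5),.052),
'punch':(a(205,122,360,210,5),a(385,85,270,250,5),.09),}
for k,(p,q,z) in pts.items():
    P,r=tri([(S,p),(D,q)]); print(k,P.round(4),np.round(r,4),'atz',atz(S,p,z).round(4),atz(D,q,z).round(4))
# oiler etc
print('oiler',atz(S,(322,275),.13),atz(D,(249,230),.13))
print('blue/red',[ (atz(S,(c[0],c[1]),.085).round(3)) for c in ((402,286),(447,281),(472,275))])
```

```text
knobtop [ 0.4746 -0.1683  0.1204] [0.0002 0.0002] atz [ 0.4729 -0.1702  0.118 ] [ 0.4746 -0.1717  0.118 ]
hub [ 0.5344 -0.1252  0.0766] [0.0008 0.0008] atz [ 0.5344 -0.1249  0.078 ] [ 0.5349 -0.1221  0.078 ]
hole [ 0.577  -0.096   0.0732] [0.0004 0.0004] atz [ 0.5761 -0.0971  0.072 ] [ 0.5774 -0.0973  0.072 ]
mark [ 0.6053 -0.0757  0.0827] [0.001 0.001] atz [ 0.6014 -0.0805  0.076 ] [ 0.6067 -0.0838  0.076 ]
pointer [ 0.6215 -0.1433  0.0775] [0.0013 0.0013] atz [ 0.6212 -0.1445  0.074 ] [ 0.6211 -0.1501  0.074 ]
gripTop [0.5444 0.3148 0.0949] [0.0001 0.0001] atz [0.5436 0.3146 0.093 ] [0.5444 0.3129 0.093 ]
gripBase [0.5444 0.3158 0.0509] [0.0001 0.0001] atz [0.5451 0.316  0.052 ] [0.5443 0.3167 0.052 ]
punch [0.5111 0.2383 0.0641] [0.002 0.002] atz [0.5233 0.2434 0.09  ] [0.5125 0.2664 0.09  ]
oiler [0.75927655 0.19841346 0.13      ] [0.76089745 0.20569738 0.13      ]
blue/red [array([0.627, 0.336, 0.085]), array([0.539, 0.401, 0.085]), array([0.483, 0.433, 0.085])]
```

```bash
cat >> h.py <<'E'
from scipy.spatial.transform import Rotation as Q
def tool(o=None):
    o=o or bot.get_obs(); return np.array(o["eef_pos"]),Q.from_quat(o["tool_rot"]).as_matrix()
def yaw(R): return np.arctan2(R[1,0],R[0,0])
def plan(target,yw=None):
    """units of carry_out from the present measured pose to a TCP target (+yaw)"""
    o=bot.get_obs();p,R=tool(o); s=(R.T@(np.array(target)-p))/0.1
    dy=0 if yw is None else (yw-yaw(R)+np.pi)%(2*np.pi)-np.pi
    print('t',round(o['clock'],2),'p',p.round(4),'yaw',round(yaw(R),4),'shift',s.round(3),'roll',round(-dy/(np.pi/2),3),'F',np.round(o['ft_force'],1),'w',round(o['grip_width'],4),'q6',round(o['joint_pos'][5],2))
E
python3 - <<'E'
from h import *
m=imaging.camera_model('wrist');p,R=tool()
print('cam in tool',R.T@(m['eye']-p)); print((R.T@R_(m)).round(3)); print(R.round(3))
plan([.40,-.06,.256],None)
E
```

```text
cam in tool [ 0.00019293 -0.07619387 -0.11805395]
[[ 1.    -0.001  0.001]
 [-0.001 -0.954 -0.299]
 [ 0.001  0.299 -0.954]]
[[ 0.406  0.914 -0.001]
 [ 0.914 -0.406 -0.001]
 [-0.002 -0.    -1.   ]]
t 0.15 p [0.2027 0.4566 0.2556] yaw 1.153 shift [-3.921e+00  3.899e+00  3.000e-03] roll 0.0 F [-0.1  0.5  0.5] w 0.0855 q6 1.57
```

Emit:
{"op": "carry_out", "data": {"moves": [[-0.3,0.4,0,0,1],[-0.6,0.8,0,0,1],[-0.62,1,0,0,1]]}}

```text
clock: 0.45
eef_pos: [0.2691, 0.356, 0.2559]
tool_rot: [0.839, 0.544, -0.001, 0.001]
ft_force: [-0.0, 0.3, 0.4]
grip_width: 0.0857
```

Emit:
{"op": "carry_out", "data": {"moves": [[-0.3,0.4,0,0,1],[-0.6,0.8,0,0,1],[-0.62,1,0,0,1]]}}

```text
clock: 0.75
eef_pos: [0.3356, 0.2588, 0.2562]
tool_rot: [0.839, 0.544, -0.001, 0.001]
ft_force: [-1.0, -0.3, 0.8]
grip_width: 0.0848
```

Emit:
{"op": "carry_out", "data": {"moves": [[-0.3,0.4,0,0,1],[-0.6,0.8,0,0,1],[-0.62,1,0,0,1]]}}

```text
clock: 1.05
eef_pos: [0.4021, 0.1616, 0.2562]
tool_rot: [0.84, 0.543, -0.001, 0.0]
ft_force: [0.3, 0.7, -0.4]
grip_width: 0.0854
```

Emit:
{"op": "carry_out", "data": {"moves": [[-0.3,0.4,0,0,1],[-0.6,0.8,0,0,1],[-0.62,1,0,0,1]]}}

```text
clock: 1.35
eef_pos: [0.4686, 0.0642, 0.2561]
tool_rot: [0.84, 0.543, -0.001, 0.0]
ft_force: [-0.2, 0.8, 0.2]
grip_width: 0.0852
```

Emit:
{"op": "carry_out", "data": {"moves": [[-0.3,0.4,0,0,1],[-0.6,0.8,0,0,1],[-0.62,1,0,0,1]]}}

```text
clock: 1.65
eef_pos: [0.535, -0.0333, 0.2558]
tool_rot: [0.84, 0.543, -0.001, 0.0]
ft_force: [0.1, 1.2, 0.2]
grip_width: 0.085
```

Emit:
{"op": "carry_out", "data": {"moves": [[-0.2,0.3,0,-0.09,1],[-0.4,0.6,0,-0.18,1],[-0.4,0.6,0,-0.27,1],[-0.4,0.6,0,-0.36,1],[-0.4,0.6,0,-0.45,1],[-0.4,0.6,0,-0.54,1],[-0.4,0.6,0,-0.63,1],[-0.4,0.6,0,-0.67,1],[-0.4,0.6,0,-0.67,1],[-0.4,0.6,0,-0.67,1]]}}

```text
clock: 2.65
eef_pos: [0.5725, -0.0901, 0.256]
tool_rot: [0.452, 0.892, -0.0, -0.0]
ft_force: [-0.3, -0.3, 0.2]
grip_width: 0.0848
```

Run:
```python
from h import *
import pickle
plan([.575,-.094,.256],2.21)
im,m=snap('wrist','w1.png'); pickle.dump(m,open('w1.pkl','wb'))
```

```text
t 2.65 p [ 0.5725 -0.0901  0.256 ] yaw 2.204 shift [-0.046 -0.003 -0.   ] roll -0.004 F [-0.3 -0.3  0.2] w 0.0848 q6 -0.79
```

View pics/w1.png

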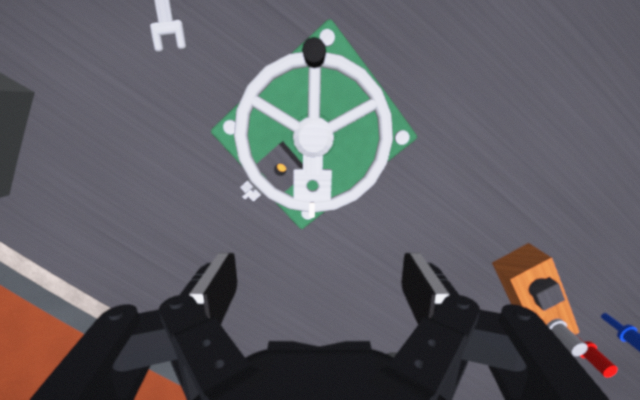

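Wrist view from above the fixture: knob (315,50), hub (313,136), lock hole (312,185), mark (311,210), pointer (250,190), and the bore with its brass plunger visible at (281,168). I'll zoom in.

Run:
```python
import cv2
a=cv2.imread('pics/w1.png')
def c(i,x,y,w,h,s,f): cv2.imwrite('pics/'+f,cv2.resize(i[y:y+h,x:x+w],None,fx=s,fy=s,interpolation=cv2.INTER_CUBIC))
c(a,230,125,110,95,7,'w1a.png');c(a,200,15,220,110,3.5,'w1b.png')
```

```text
(no output)
```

View pics/w1a.png

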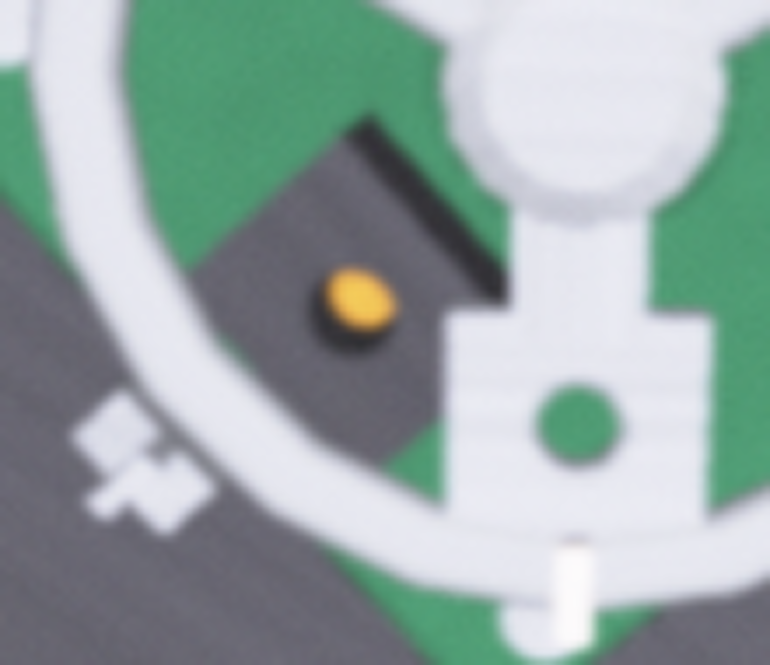

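View pics/w1b.png

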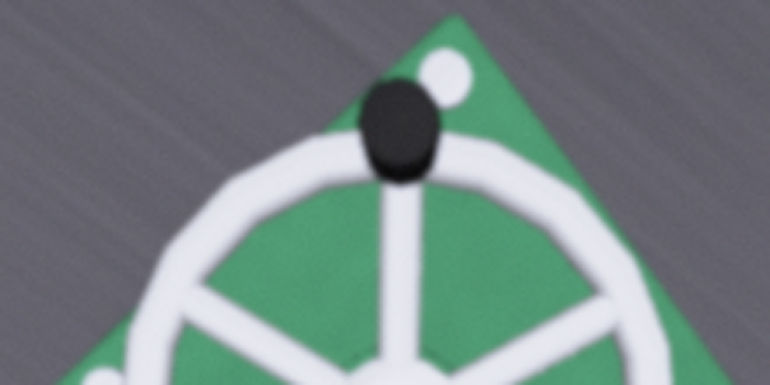

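Run:
```python
from h import *
import pickle
ms=pickle.load(open('ms0.pkl','rb')); S,D=ms['scene'],ms['side']; W=pickle.load(open('w1.pkl','rb'))
def a(x,y,ox,oy,s): return ((x+.5)/s-.5+ox,(y+.5)/s-.5+oy)
A=lambda x,y:a(x,y,230,125,7); B=lambda x,y:a(x,y,200,15,3.5)
w={'hub':(A(604,85),.078),'hole':(A(578,425),.072),'mark':(A(572,650),.076),'knobtop':(B(400,118),.118),'bore':(A(352,310),.060),'ptr mid':(A(143,463),.074),'ptr a':(A(115,435),.074),'ptr b':(A(172,492),.074),'ptr tail':(A(98,506),.074),
'boss1':(A(370,115),.060),'boss2':(A(508,265),.060),'plate top':(B(457,13),.022),'plate L':((212,131),.022),'plate R':((416,137),.022),'plate bot':((302,229),.022)}
R={}
for k,(p,z) in w.items():
    R[k]=atz(W,p,z); print(k,np.round(p,1),R[k].round(4))
ang=lambda v:np.arctan2(v[1],v[0])
h=R['hub']
for k in ['hole','mark','knobtop','bore','ptr mid','ptr tail']:
    v=R[k]-h; print(k,'r',np.hypot(v[0],v[1]).round(4),'ang',ang(v).round(4))
for p,q in [('plate L','plate top'),('plate bot','plate R'),('plate L','plate bot'),('plate top','plate R'),('boss1','boss2'),('ptr a','ptr b')]:
    v=R[q]-R[p]; print(p,q,np.linalg.norm(v).round(4),ang(v).round(4))
for k,p,q in [('hub',a(300,236,252,120,6),a(275,235,300,140,6)),('hole',a(275,322,252,120,6),a(188,267,300,140,6)),('knobtop',a(328,67,252,120,6),a(401,124,300,140,6))]:
    print(k,tri([(W,w[k][0]),(S,p),(D,q)]))
```

```text
hub [315.9 136.7] [ 0.5323 -0.1238  0.078 ]
hole [312.1 185.3] [ 0.5768 -0.0964  0.072 ]
mark [311.3 217.4] [ 0.6062 -0.0761  0.076 ]
knobtop [313.9  48.4] [ 0.4733 -0.1684  0.118 ]
bore [279.9 168.9] [ 0.5854 -0.1347  0.06  ]
ptr mid [250.  190.7] [ 0.6212 -0.1474  0.074 ]
ptr a [246.  186.7] [ 0.62   -0.1533  0.074 ]
ptr b [254.1 194.9] [ 0.6225 -0.1413  0.074 ]
ptr tail [243.6 196.9] [ 0.6313 -0.1494  0.074 ]
boss1 [282.4 141. ] [ 0.5585 -0.1495  0.06  ]
boss2 [302.1 162.4] [ 0.5649 -0.1189  0.06  ]
plate top [330.2  18.4] [ 0.4241 -0.1843  0.022 ]
plate L [212 131] [ 0.6045 -0.2267  0.022 ]
plate R [416 137] [ 0.4645 -0.0241  0.022 ]
plate bot [302 229] [ 0.6439 -0.0657  0.022 ]
hole r 0.0523 ang 0.5528
mark r 0.0879 ang 0.5731
knobtop r 0.0739 ang -2.4947
bore r 0.0542 ang -0.2013
ptr mid r 0.092 ang -0.2597
ptr tail r 0.1022 ang -0.2531
plate L plate top 0.1853 2.9105
plate bot plate R 0.1842 2.9136
plate L plate bot 0.1657 1.3306
plate top plate R 0.1651 1.3239
boss1 boss2 0.0313 1.3649
ptr a ptr b 0.0123 1.3665
hub (array([ 0.5337924 , -0.1244233 ,  0.07694464]), [np.float64(0.001562829553027989), np.float64(0.0010663539163845146), np.float64(0.0011994950440336678)])
hole (array([ 0.5768236 , -0.0964157 ,  0.07282608]), [np.float64(0.00020328358901751734), np.float64(0.0003485393387763682), np.float64(0.000511171221748242)])
knobtop (array([ 0.47425337, -0.16818403,  0.12039429]), [np.float64(0.0005950245957447034), np.float64(0.00026048719683035687), np.float64(0.00044364287313427626)])
```

Geometry is consistent: knob to hole measures 126 mm (74+52), the hub is at (0.534,-0.126), the fixture x-axis is at -0.237 rad, the wheel angle is about +0.845, and the bore is seen about +3.5 mm along fixture y. Next, move over the knob.

Run:
```python
from h import *
plan([.474,-.168,.110],2.179)
```

```text
t 2.7 p [ 0.5726 -0.0901  0.2561] yaw 2.2043 shift [-0.045 -1.255  1.461] roll 0.016 F [-0.6  0.5 -0.1] w 0.0855 q6 -0.79
```

Emit:
{"op": "carry_out", "data": {"moves": [[-0.02,-0.4,0.2,0.016,1],[-0.04,-0.8,0.4,0.016,1],[-0.04,-1,0.4,0.016,1],[-0.04,-1,0.4,0.016,1],[-0.04,-1,0.4,0.016,1]]}}

```text
clock: 3.2
eef_pos: [0.4949, -0.1529, 0.2168]
tool_rot: [0.463, 0.886, 0.0, 0.001]
ft_force: [0.3, 0.4, 0.4]
grip_width: 0.0855
```

Emit:
{"op": "carry_out", "data": {"moves": [[0,-0.25,0,0,1],[0,-0.25,0,0,1],[0,-0.25,0,0,1],[0,-0.25,0,0,1]]}}

```text
clock: 3.6
eef_pos: [0.4753, -0.1665, 0.2166]
tool_rot: [0.462, 0.887, 0.0, 0.001]
ft_force: [0.6, -0.8, 0.8]
grip_width: 0.0854
```

Run:
```python
from h import *
import pickle
plan([.474,-.168,.110],2.179)
im,m=snap('wrist','w2.png'); pickle.dump(m,open('w2.pkl','wb'))
```

```text
t 3.6 p [ 0.4753 -0.1665  0.2166] yaw 2.1813 shift [-0.004 -0.021  1.066] roll 0.001 F [ 0.6 -0.8  0.8] w 0.0854 q6 -0.95
```

View pics/w2.png

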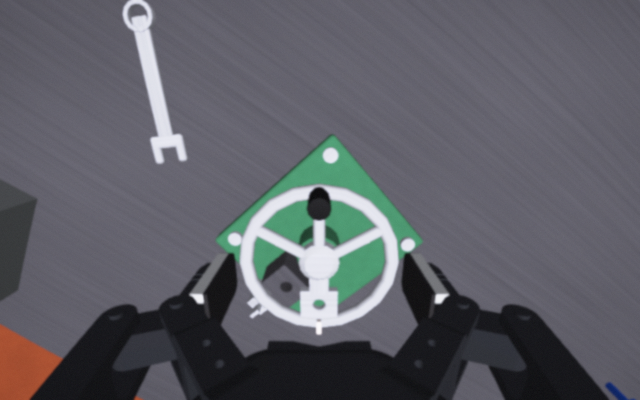

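Knob top at (319,207) lies on the jaw centreline (col 320). I'll descend and grip.

Emit:
{"op": "carry_out", "data": {"moves": [[0,-0.02,0.35,0,1],[0,-0.02,0.7,0,1],[0,-0.02,0.9,0,1],[0,-0.02,1,0,1],[0,-0.02,1,0,1]]}}

```text
clock: 4.15
eef_pos: [0.472, -0.1675, 0.1151]
tool_rot: [0.462, 0.887, -0.0, -0.001]
ft_force: [0.3, 0.2, 0.0]
grip_width: 0.0853
```

Emit:
{"op": "carry_out", "data": {"moves": [[0,0,0.06,0,1],[0,0,0.06,0,-1],[0,0,0.06,0,-1],[0,0,0.06,0,-1],[0,0,0.06,0,-1],[0,0,0.06,0,-1],[0,0,0.06,0,-1],[0,0,0.06,0,-1],[0,0,0.06,0,-1]]}}

```text
clock: 5.05
eef_pos: [0.4728, -0.1684, 0.111]
tool_rot: [0.462, 0.887, -0.0, 0.001]
ft_force: [-1.1, -1.0, 6.0]
grip_width: 0.0182
```

Run:
```python
from h import *
plan([.474,-.168,.110],2.179)
snap('side','s2.png')
```

```text
t 5.05 p [ 0.4728 -0.1684  0.111 ] yaw 2.1802 shift [-0.004  0.012  0.01 ] roll 0.001 F [-1.1 -1.   6. ] w 0.0182 q6 -0.95
```

View pics/s2.png

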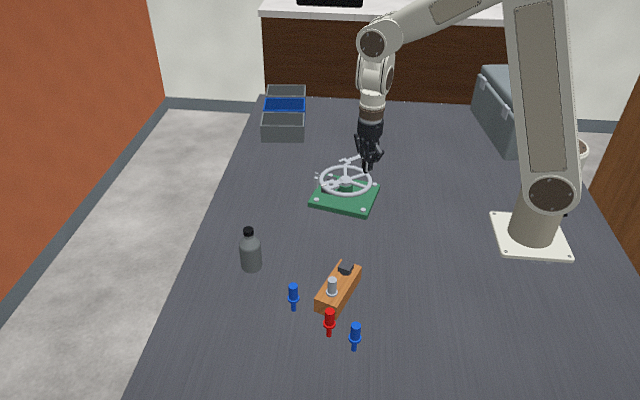

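Emit:
{"op": "carry_out", "data": {"moves": [[0.035,0.001,0,0.03,-1],[0.07,0.003,0,0.06,-1],[0.139,0.013,0,0.12,-1],[0.207,0.029,0,0.18,-1],[0.272,0.052,0,0.24,-1],[0.336,0.081,0,0.3,-1],[0.397,0.115,0,0.36,-1],[0.454,0.155,0,0.42,-1],[0.507,0.201,0,0.48,-1],[0.541,0.235,0,0.522,-1],[0.541,0.235,0,0.522,-1],[0.541,0.235,0,0.522,-1],[0.541,0.235,0,0.522,-1]]}}

```text
clock: 6.4
eef_pos: [0.461, -0.1096, 0.111]
tool_rot: [0.777, 0.629, 0.001, -0.0]
ft_force: [-1.1, 2.3, 6.4]
grip_width: 0.0183
```

Run:
```python
from h import *
import pickle
plan([.474,-.168,.110],2.179)
im,m=snap('wrist','w3.png'); pickle.dump(m,open('w3.pkl','wb'))
snap('scene','sc3.png')
a=cv2.imread('pics/sc3.png'); cv2.imwrite('pics/sc3c.png',cv2.resize(a[120:210,252:352],None,fx=6,fy=6,interpolation=2))
```

```text
t 6.4 p [ 0.461  -0.1096  0.111 ] yaw 1.361 shift [-0.544  0.248  0.009] roll -0.521 F [-1.1  2.3  6.4] w 0.0183 q6 -0.02
```

View pics/w3.png

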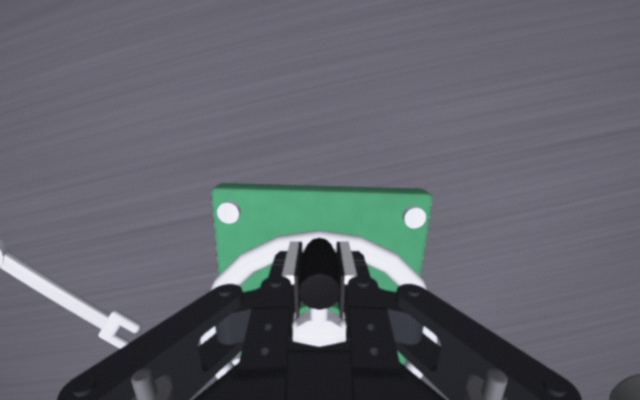

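View pics/sc3c.png

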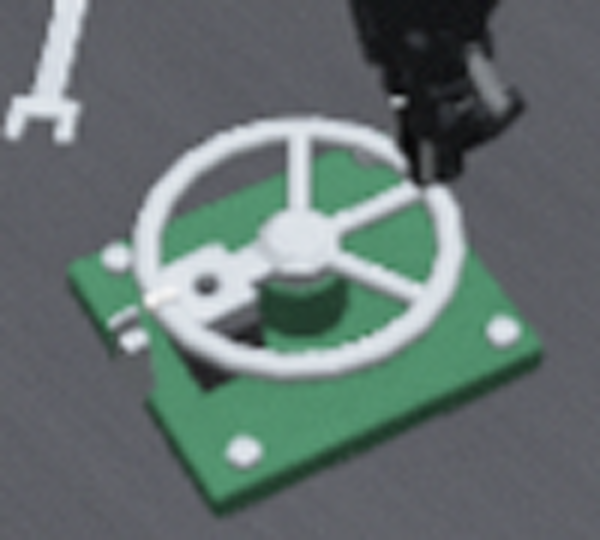

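```bash
python3 - <<'E'
from h import *
import pickle
ms=pickle.load(open('ms0.pkl','rb')); S=ms['scene']; W=pickle.load(open('w3.pkl','rb'))
def a(x,y,ox,oy,s): return ((x+.5)/s-.5+ox,(y+.5)/s-.5+oy)
for z,p in ((.072,(209,285)),(.076,(146,300))):
    P=atz(S,a(*p,252,120,6),z); v=P[:2]-[.534,-.126]; print(P.round(4),np.hypot(*v).round(4),np.arctan2(v[1],v[0]))
# predicted pixel of hole & mark end & pointer tip if wheel 0 / .03
for an in (0,.03,.06):
    t=-.237+an; u=np.array([np.cos(t),np.sin(t)])
    for r,z in ((.052,.072),(.082,.076)):
        q=np.r_[np.array([.534,-.126])+r*u,z]; px=proj(S,q)[0]; print(an,r,((px-[252,120]+.5)*6-.5).round(1))
t=-.237;print('ptr',((proj(S,[.534+.094*np.cos(t),-.126+.094*np.sin(t),.074])[0]-[252,120]+.5)*6-.5))
# knob pads center in wrist -> direction
p,R=tool(); v=np.array([.534,-.126])-p[:2]; print('tcp rel hub',np.hypot(*v),np.arctan2(v[1],v[0])+.237)
E
python3 -c "
import cv2
a=cv2.imread('pics/sc3.png');cv2.imwrite('pics/sc3d.png',cv2.resize(a[155:185,262:302],None,fx=18,fy=18,interpolation=2))"
```

```text
[ 0.5843 -0.1364  0.072 ] 0.0514 -0.20376963910146093
[ 0.6144 -0.1477  0.076 ] 0.0833 -0.2641425803755122
0 0.052 [206.2 283.2]
0 0.082 [150.4 302.2]
0.03 0.052 [207.7 285.3]
0.03 0.082 [152.8 305.6]
0.06 0.052 [209.3 287.4]
0.06 0.082 [155.2 309. ]
ptr [128.53752165 314.46913175]
tcp rel hub 0.07472163109774892 0.01586109511201625
```

View pics/sc3d.png

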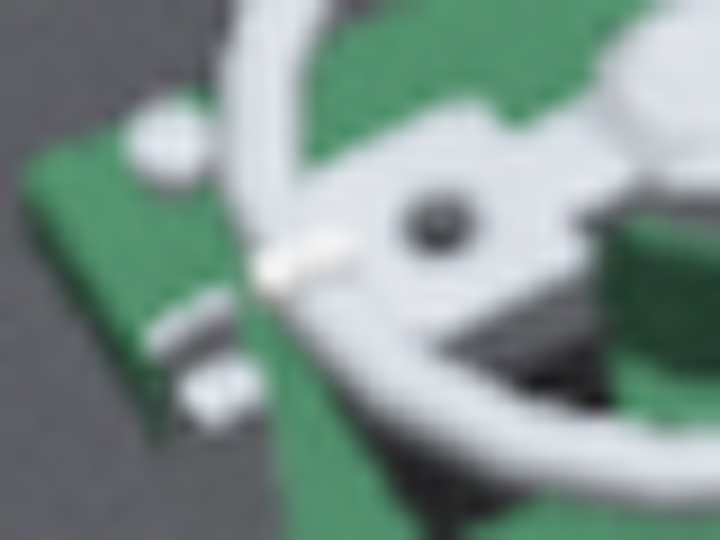

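The blade at crop (190,320) points straight at the mark's outer end (265,280), so the mark is aligned to about 1 mm. I'll release, rise and check from above.

Emit:
{"op": "carry_out", "data": {"moves": [[0,0,0,0,1],[0,0,0,0,1],[0,0,0,0,1],[0,0,0,0,1],[0,0,0,0,1],[0,0,0,0,1],[0,0,-0.2,0,1],[0,0,-0.6,0,1],[0,0,-1,0,1],[0,0,-1,0,1]]}}

```text
clock: 7.5
eef_pos: [0.4642, -0.1111, 0.2159]
tool_rot: [0.777, 0.629, 0.003, 0.004]
ft_force: [1.0, -0.7, 0.3]
grip_width: 0.0854
```

Emit:
{"op": "carry_out", "data": {"moves": [[0,0.4,-0.15,0,1],[0,0.8,-0.3,0,1],[0,1,-0.4,0,1],[0,1,-0.4,0,1],[0,1,-0.4,0,1]]}}

```text
clock: 8.0
eef_pos: [0.5579, -0.131, 0.2491]
tool_rot: [0.777, 0.629, -0.001, -0.001]
ft_force: [0.6, 0.7, 0.6]
grip_width: 0.0852
```

Run:
```python
from h import *
import pickle
plan([.474,-.168,.110],2.179)
im,m=snap('wrist','w4.png'); pickle.dump(m,open('w4.pkl','wb'))
a=cv2.imread('pics/w4.png');cv2.imwrite('pics/w4c.png',cv2.resize(a[20:270,220:420],None,fx=2.4,fy=2.4,interpolation=2))
```

```text
t 8.0 p [ 0.5579 -0.131   0.2491] yaw 1.3603 shift [-0.537 -0.74   1.393] roll -0.521 F [0.6 0.7 0.6] w 0.0852 q6 -0.02
```

View pics/w4.png

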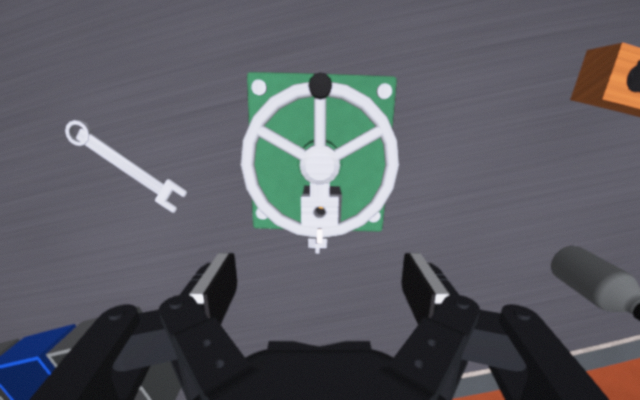

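View pics/w4c.png

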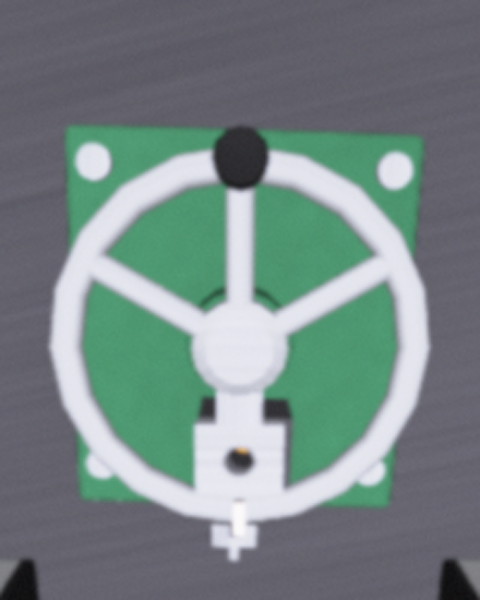

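Run:
```python
import cv2
a=cv2.imread('pics/w4.png');cv2.imwrite('pics/w4d.png',cv2.resize(a[190:255,295:345],None,fx=9,fy=9,interpolation=2))
from h import *
import pickle
W=pickle.load(open('w4.pkl','rb'))
for an in (-.237,-.247,-.227):
  for r,z in ((.094,.074),(.104,.074),(.082,.076),(.066,.076),(.052,.072)):
    q=[.534+r*np.cos(an),-.126+r*np.sin(an),z]; print(an,r,((proj(W,q)[0]-[295,190]+.5)*9-.5).round(1))
```

```text
-0.237 0.094 [200.  520.5]
-0.237 0.104 [198. 592.]
-0.237 0.082 [202.3 439.6]
-0.237 0.066 [205.6 318.8]
-0.237 0.052 [208.8 198.9]
-0.247 0.094 [192.5 520.3]
-0.247 0.104 [189.8 591.8]
-0.247 0.082 [195.6 439.4]
-0.247 0.066 [200.2 318.7]
-0.247 0.052 [204.5 198.8]
-0.227 0.094 [207.5 520.7]
-0.227 0.104 [206.2 592.2]
-0.227 0.082 [209.  439.8]
-0.227 0.066 [211.1 318.9]
-0.227 0.052 [213.1 199. ]
```

View pics/w4d.png

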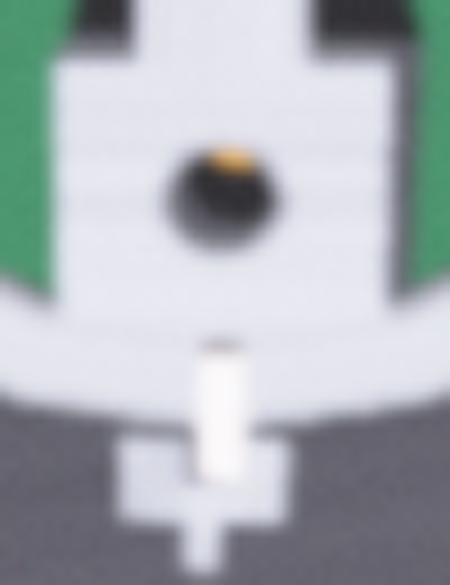

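From above, the mark (col 222) sits about 2 mm (+0.027 rad) short of the pointer line (col 203 to 206). I'll regrip and take the last bit.

Emit:
{"op": "carry_out", "data": {"moves": [[0,-0.4,0.15,0,1],[0,-0.8,0.3,0,1],[0,-1,0.4,0,1],[0,-1,0.4,0,1],[0,-1,0.4,0,1],[0,-1,0.4,0,1]]}}

```text
clock: 8.65
eef_pos: [0.4619, -0.1106, 0.2111]
tool_rot: [0.777, 0.629, 0.001, 0.001]
ft_force: [0.3, 0.4, 0.1]
grip_width: 0.0858
```

Emit:
{"op": "carry_out", "data": {"moves": [[0,0,0.4,0,1],[0,0,0.8,0,1],[0,0,1,0,1],[0,0,1,0,1],[0,0,1,0,1],[0,0,1,0,-1],[0,0,1,0,-1],[0,0,1,0,-1],[0,0,1,0,-1],[0,0,1,0,-1],[0,0,1,0,-1],[0,0,1,0,-1],[0,0,1,0,-1],[0.01,0,1,0.008,-1],[0.021,0,1,0.017,-1],[0.021,0,1,0.017,-1],[0.021,0,1,0.017,-1],[0.021,0,1,0.017,-1]]}}

```text
clock: 10.45
eef_pos: [0.4614, -0.1084, 0.1111]
tool_rot: [0.786, 0.619, 0.0, 0.001]
ft_force: [-1.7, -0.1, 5.9]
grip_width: 0.0182
```

Emit:
{"op": "carry_out", "data": {"moves": [[0,0,0,0,1],[0,0,0,0,1],[0,0,0,0,1],[0,0,0,0,1],[0,0,0,0,1],[0,0,0,0,1],[0,0,-0.2,0,1],[0,0,-0.6,0,1],[0,0,-1,0,1],[0,0,-1,0,1]]}}

```text
clock: 11.45
eef_pos: [0.4646, -0.109, 0.2159]
tool_rot: [0.786, 0.618, 0.003, 0.004]
ft_force: [1.9, -0.4, -0.1]
grip_width: 0.0854
```

Emit:
{"op": "carry_out", "data": {"moves": [[0,0.4,-0.15,0,1],[0,0.8,-0.3,0,1],[0,1,-0.4,0,1],[0,1,-0.4,0,1],[0,1,-0.4,0,1]]}}

```text
clock: 11.95
eef_pos: [0.5577, -0.1316, 0.2491]
tool_rot: [0.786, 0.618, -0.001, -0.001]
ft_force: [0.2, -0.2, -0.2]
grip_width: 0.0855
```

Run:
```python
from h import *
import pickle
plan([.5444,.315,.2],1.153)
im,m=snap('wrist','w5.png'); pickle.dump(m,open('w5.pkl','wb'))
a=cv2.imread('pics/w5.png');cv2.imwrite('pics/w5d.png',cv2.resize(a[190:255,295:345],None,fx=9,fy=9,interpolation=2))
for an in (-.237,):
  for r,z in ((.094,.074),(.104,.074),(.082,.076),(.066,.076),(.052,.072)):
    q=[.534+r*np.cos(an),-.126+r*np.sin(an),z]; print(an,r,((proj(m,q)[0]-[295,190]+.5)*9-.5).round(1))
```

```text
t 11.95 p [ 0.5577 -0.1316  0.2491] yaw 1.3336 shift [ 4.309 -1.178  0.494] roll 0.115 F [ 0.2 -0.2 -0.2] w 0.0855 q6 0.01
-0.237 0.094 [219.3 521. ]
-0.237 0.104 [219.2 592.5]
-0.237 0.082 [219.3 440.1]
-0.237 0.066 [219.4 319.2]
-0.237 0.052 [219.5 199.3]
```

View pics/w5d.png

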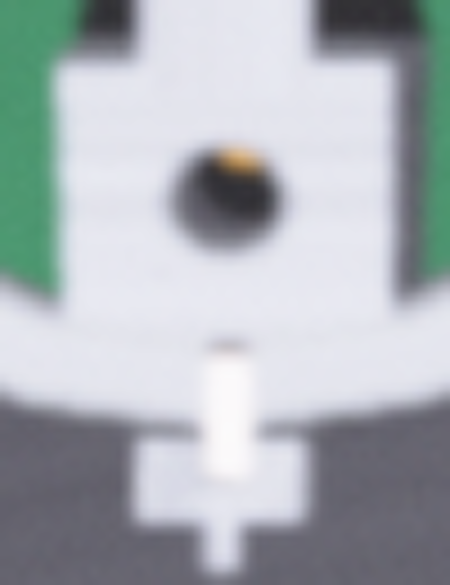

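Mark at col 229 against the pointer at col 221 is about 1 mm off (≈0.013 rad), so the mark now stands at the pointer. Now the pin: work out the block's direction and travel there.

Run:
```python
from h import *
import pickle
ms=pickle.load(open('ms0.pkl','rb')); S=ms['scene']; W=pickle.load(open('w5.pkl','rb'))
def a(x,y,ox,oy,s): return ((x+.5)/s-.5+ox,(y+.5)/s-.5+oy)
C=[atz(S,a(*p,360,210,5),.046)[:2] for p in ((118,112),(217,78),(357,312),(255,355))]
C=np.array(C);print(C.round(4),C.mean(0)); 
v=(C[2]+C[3]-C[0]-C[1])/2;print(np.linalg.norm(v),np.arctan2(v[1],v[0]))
print('hole',atz(W,a(227,198,295,190,9),.072))
plan([.53,.26,.256],1.153)
```

```text
[[0.5286 0.1964]
 [0.4734 0.2194]
 [0.5279 0.3564]
 [0.5834 0.3358]] [0.52833235 0.27700147]
0.14860926038104635 1.1938940016655337
hole [ 0.58460129 -0.13728948  0.072     ]
t 12.0 p [ 0.557  -0.1314  0.2491] yaw 1.3336 shift [ 3.741 -1.183 -0.066] roll 0.115 F [ 0.3  0.  -0.2] w 0.0853 q6 0.01
```

Emit:
{"op": "carry_out", "data": {"moves": [[0.45,-0.14,0,0,1],[0.9,-0.28,0,0,1],[1,-0.3,0,0,1]]}}

```text
clock: 12.3
eef_pos: [0.5503, -0.0237, 0.2497]
tool_rot: [0.784, 0.62, -0.001, -0.001]
ft_force: [0.1, 0.7, -0.3]
grip_width: 0.0851
```

Emit:
{"op": "carry_out", "data": {"moves": [[0.45,-0.14,0,0,1],[0.9,-0.28,0,0,1],[1,-0.3,0,0,1]]}}

```text
clock: 12.6
eef_pos: [0.5452, 0.0802, 0.2499]
tool_rot: [0.784, 0.62, -0.0, -0.001]
ft_force: [-0.7, -0.6, 0.4]
grip_width: 0.0852
```

Emit:
{"op": "carry_out", "data": {"moves": [[0.45,-0.14,0,0,1],[0.9,-0.28,0,0,1],[1,-0.3,0,0,1]]}}

```text
clock: 12.9
eef_pos: [0.5401, 0.184, 0.2499]
tool_rot: [0.784, 0.62, -0.0, -0.0]
ft_force: [0.9, 0.3, -0.3]
grip_width: 0.0853
```

Emit:
{"op": "carry_out", "data": {"moves": [[0.35,-0.14,0,-0.09,1],[0.7,-0.28,0,-0.18,1],[0.7,-0.28,0,-0.27,1],[0.7,-0.28,0,-0.36,1],[0.7,-0.28,0,-0.45,1],[0.7,-0.28,0,-0.54,1],[0.7,-0.28,0,-0.63,1],[0.7,-0.28,0,-0.72,1],[0.7,-0.28,0,-0.81,1],[0.7,-0.28,0,-0.91,1],[0.7,-0.28,0,-0.91,1],[0.7,-0.28,0,-0.91,1]]}}

```text
clock: 14.1
eef_pos: [0.5305, 0.2545, 0.2501]
tool_rot: [0.19, 0.982, -0.0, -0.0]
ft_force: [0.8, 0.8, -0.2]
grip_width: 0.0853
```

Run:
```python
from h import *
import pickle
plan([.5440,.315,.18],2.765)
im,m=snap('wrist','w6.png'); pickle.dump(m,open('w6.pkl','wb'))
```

```text
t 14.1 p [0.5305 0.2545 0.2501] yaw 2.7592 shift [0.1   0.612 0.701] roll -0.004 F [ 0.8  0.8 -0.2] w 0.0853 q6 -0.74
```

View pics/w6.png

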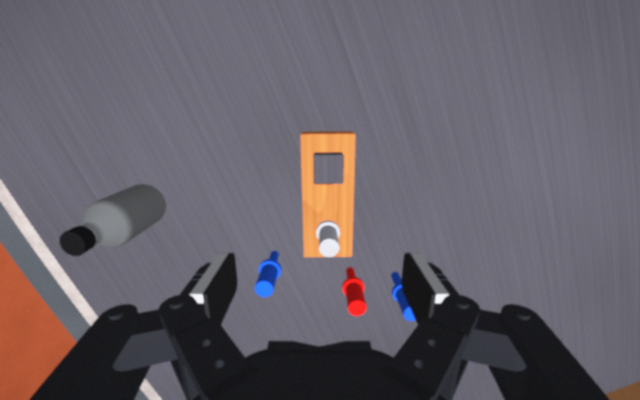

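The steel round grip stands in the block: top at (329,247), collar at (327,230). Blue at (265,290) and (405,308) and red at (357,305) stand on the bench, and the punch is at (328,168). Close crop and triangulation check next.

Run:
```python
from h import *
import pickle
a=cv2.imread('pics/w6.png');cv2.imwrite('pics/w6d.png',cv2.resize(a[205:325,250:425],None,fx=4.5,fy=4.5,interpolation=2))
ms=pickle.load(open('ms0.pkl','rb')); S,D=ms['scene'],ms['side']; W=pickle.load(open('w6.pkl','rb'))
def b(x,y,ox,oy,s): return ((x+.5)/s-.5+ox,(y+.5)/s-.5+oy)
print(tri([(W,(329,247.3)),(S,b(291,236,360,210,5)),(D,b(312,146,270,250,5))]),atz(W,(329,247.3),.093))
```

```text
(array([0.54381673, 0.31420839, 0.09370998]), [np.float64(0.0006930375820423917), np.float64(0.0005151504204470659), np.float64(0.000708278784348466)]) [0.54325539 0.31426419 0.093     ]
```

View pics/w6d.png

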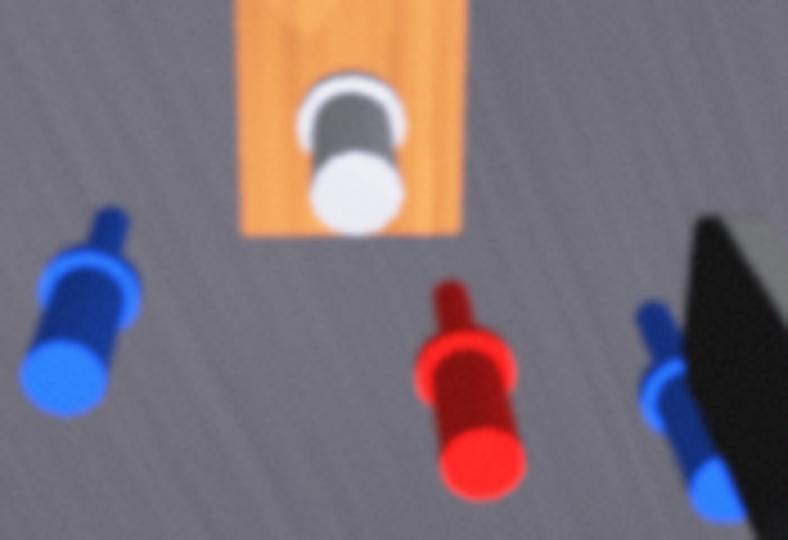

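Choice confirmed: plain steel grip, standing in the block, top height measured 0.094 (expected 0.093). Approach with jaws half open.

Run:
```python
from h import *
plan([.5435,.3142,.083],2.765)
```

```text
t 14.15 p [0.5305 0.2547 0.2502] yaw 2.7596 shift [0.101 0.601 1.671] roll -0.003 F [0.6 0.3 0.3] w 0.0849 q6 -0.74
```

Emit:
{"op": "carry_out", "data": {"moves": [[0.05,0.3,0.2,0,0],[0.1,0.6,0.5,0,0],[0.1,0.6,0.6,0,0],[0.1,0.6,0.6,0,0],[0.1,0.6,0.6,0,0]]}}

```text
clock: 14.65
eef_pos: [0.5434, 0.3144, 0.1907]
tool_rot: [0.189, 0.982, -0.0, -0.0]
ft_force: [0.7, -0.3, 1.3]
grip_width: 0.0428
```

Run:
```python
from h import *
plan([.5435,.3142,.083],2.765)
im,m=snap('wrist','w7.png')
```

```text
t 14.65 p [0.5434 0.3144 0.1907] yaw 2.7618 shift [-1.000e-03 -1.000e-03  1.077e+00] roll -0.002 F [ 0.7 -0.3  1.3] w 0.0428 q6 -0.67
```

View pics/w7.png

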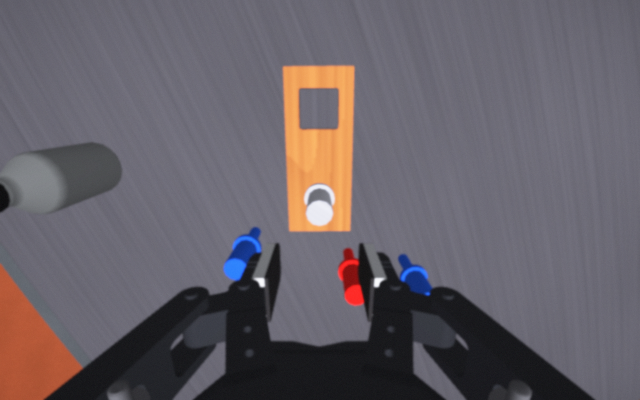

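Grip top at (319,212) is on the jaw centreline. Descend and grip.

Emit:
{"op": "carry_out", "data": {"moves": [[0,0,0.35,0,0],[0,0,0.7,0,0],[0,0,0.9,0,0],[0,0,1,0,0],[0,0,1,0,0]]}}

```text
clock: 15.2
eef_pos: [0.5434, 0.3143, 0.0902]
tool_rot: [0.189, 0.982, -0.0, -0.0]
ft_force: [-0.0, 1.0, 0.5]
grip_width: 0.0428
```

Emit:
{"op": "carry_out", "data": {"moves": [[0,0,0.07,0,0],[0,0,0.07,0,0],[0,0,0.07,0,-1],[0,0,0.07,0,-1],[0,0,0.07,0,-1],[0,0,0.07,0,-1],[0,0,0.07,0,-1],[0,0,0.07,0,-1]]}}

```text
clock: 16.0
eef_pos: [0.5441, 0.3155, 0.0845]
tool_rot: [0.188, 0.982, 0.001, 0.001]
ft_force: [-0.7, -0.0, 6.1]
grip_width: 0.0207
```

Emit:
{"op": "carry_out", "data": {"moves": [[0,0,-0.2,0,-1],[0,0,-0.5,0,-1],[0,0,-0.8,0,-1],[0,0,-1,0,-1],[0,0,-1,0,-1]]}}

```text
clock: 16.5
eef_pos: [0.5451, 0.3161, 0.1865]
tool_rot: [0.188, 0.982, 0.002, 0.002]
ft_force: [0.8, -0.3, -0.8]
grip_width: 0.0205
```

Run:
```python
from h import *
plan([.5846,-.1373,.20],1.334)
im,m=snap('side','s8.png')
im,m=snap('wrist','w8.png')
a=cv2.imread('pics/s8.png');b=cv2.imread('pics/w8.png')
cv2.imwrite('pics/s8c.png',np.hstack([cv2.resize(a[180:330,250:420],None,fx=2.6,fy=2.6),b[0:390,150:470]]))
```

```text
t 16.5 p [0.5451 0.3161 0.1865] yaw 2.7631 shift [-2.043 -4.066 -0.147] roll 0.91 F [ 0.8 -0.3 -0.8] w 0.0205 q6 -0.67
```

View pics/s8c.png

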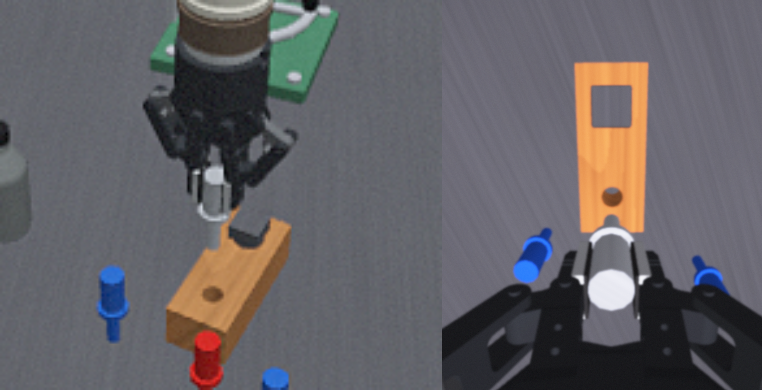

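Pin is held (width 20.5 mm) with the block hole empty beneath it. Carry it towards the lock hole, raised.

Emit:
{"op": "carry_out", "data": {"moves": [[0,0,-0.15,0,-1],[-0.2,-0.4,-0.15,0,-1],[-0.4,-0.8,-0.15,0,-1],[-0.5,-1,-0.15,0,-1]]}}

```text
clock: 17.0
eef_pos: [0.5516, 0.2004, 0.1956]
tool_rot: [0.189, 0.982, -0.002, -0.002]
ft_force: [-0.3, 0.5, -1.4]
grip_width: 0.0202
```

Emit:
{"op": "carry_out", "data": {"moves": [[-0.2,-0.4,0,0,-1],[-0.4,-0.8,0,0,-1],[-0.5,-1,0,0,-1]]}}

```text
clock: 17.3
eef_pos: [0.561, 0.0888, 0.1956]
tool_rot: [0.19, 0.982, -0.001, -0.002]
ft_force: [0.7, 0.6, -0.8]
grip_width: 0.0203
```

Emit:
{"op": "carry_out", "data": {"moves": [[-0.2,-0.4,0,0,-1],[-0.4,-0.8,0,0,-1],[-0.5,-1,0,0,-1]]}}

```text
clock: 17.6
eef_pos: [0.5705, -0.0224, 0.1956]
tool_rot: [0.19, 0.982, -0.001, -0.002]
ft_force: [0.6, 0.5, -0.6]
grip_width: 0.0203
```

Emit:
{"op": "carry_out", "data": {"moves": [[-0.2,-0.4,0,0.09,-1],[-0.4,-0.8,0,0.18,-1],[-0.5,-1,0,0.27,-1],[-0.5,-1,0,0.36,-1],[-0.5,-1,0,0.45,-1],[-0.5,-1,0,0.54,-1],[-0.5,-1,0,0.63,-1],[-0.5,-1,0,0.72,-1],[-0.5,-1,0,0.81,-1],[-0.5,-1,0,0.91,-1],[-0.5,-1,0,0.91,-1],[-0.5,-1,0,0.91,-1]]}}

```text
clock: 18.8
eef_pos: [0.5806, -0.1303, 0.1964]
tool_rot: [0.785, 0.62, -0.001, -0.001]
ft_force: [-0.4, -0.1, -1.2]
grip_width: 0.0205
```

Run:
```python
from h import *
plan([.5847,-.1375,.18],1.334)
```

```text
t 18.8 p [ 0.5806 -0.1303  0.1964] yaw 1.3365 shift [-0.06   0.057  0.164] roll 0.002 F [-0.4 -0.1 -1.2] w 0.0205 q6 0.01
```

Emit:
{"op": "carry_out", "data": {"moves": [[-0.03,0.03,0.1,0,-1],[-0.06,0.057,0.26,0,-1],[-0.06,0.057,0.26,0,-1],[-0.06,0.057,0.26,0,-1]]}}

```text
clock: 19.2
eef_pos: [0.585, -0.1377, 0.1713]
tool_rot: [0.786, 0.619, -0.001, -0.001]
ft_force: [0.7, -0.4, -1.4]
grip_width: 0.0204
```

Run:
```python
from h import *
import pickle
plan([.5847,-.1375,.170],1.334)
M={}
for n in ('scene','side','wrist'):
    im,m=snap(n,n+'9.png');M[n]=m
pickle.dump(M,open('m9.pkl','wb'))
a,b,c=[cv2.imread('pics/%s9.png'%n) for n in ('scene','side','wrist')]
r=lambda i,x,y,w,h,s:cv2.resize(i[y:y+h,x:x+w],None,fx=s,fy=s,interpolation=2)
cv2.imwrite('pics/a9.png',np.hstack([r(a,250,110,80,100,5),r(b,290,110,80,100,5)]))
cv2.imwrite('pics/b9.png',r(c,230,150,180,200,3))
```

```text
t 19.2 p [ 0.585  -0.1377  0.1713] yaw 1.3342 shift [ 0.001 -0.004  0.013] roll 0.0 F [ 0.7 -0.4 -1.4] w 0.0204 q6 0.01
```

View pics/a9.png

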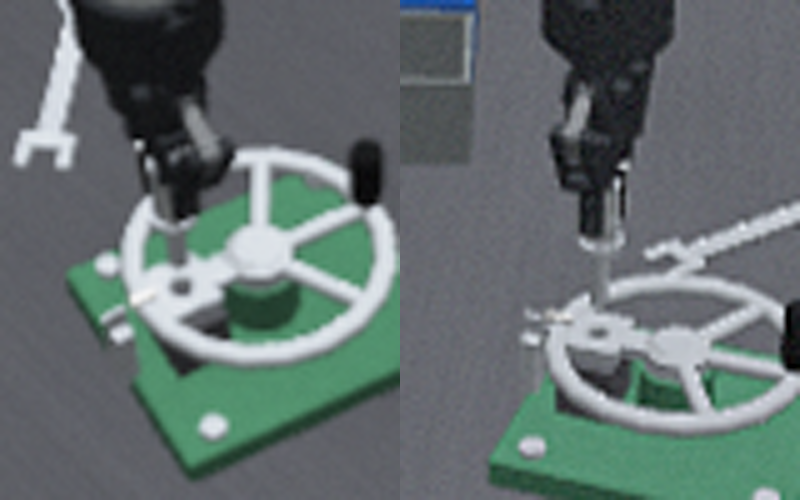

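View pics/b9.png

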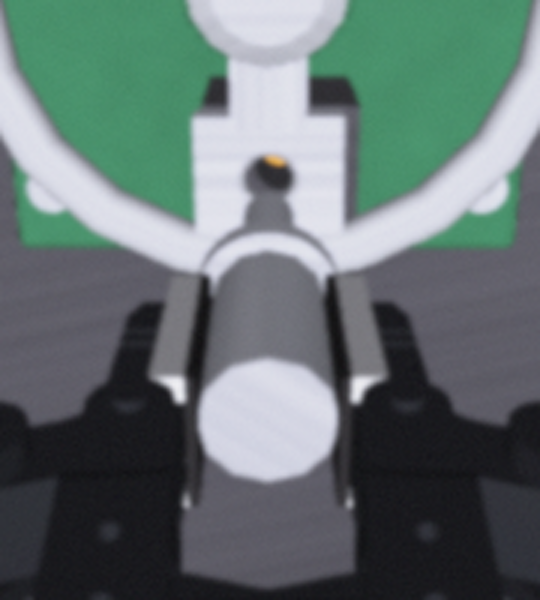

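Run:
```python
from h import *
import pickle
M=pickle.load(open('m9.pkl','rb'))
a,b,c=[cv2.imread('pics/%s9.png'%n) for n in ('scene','side','wrist')]
r=lambda i,x,y,w,h,s:cv2.resize(i[y:y+h,x:x+w],None,fx=s,fy=s,interpolation=2)
S0,D0,W0=(270,150),(312,150),(295,195)
outs=[]
for n,i,o,w,h,s in (('scene',a,S0,30,34,12),('side',b,D0,38,34,12)):
    q=r(i,*o,w,h,s)
    outs.append(q)
cv2.imwrite('pics/a10.png',np.hstack(outs)); cv2.imwrite('pics/b10.png',r(c,*W0,50,50,11))
for n,o,s in (('scene',S0,12),('side',D0,12),('wrist',W0,11)):
    for P in ([.585,-.1377,.0928],[.585,-.1377,.1328],[.5847,-.1375,.072]):
        print(n,((proj(M[n],P)[0]-o+.5)*s-.5).round(1))
```

```text
scene [190.6 154.9]
scene [177.9  46. ]
scene [198.3 208.8]
side [217.1 255.7]
side [221.6 123.5]
side [215.9 323.2]
wrist [266.4 265.4]
wrist [265.1 525.2]
wrist [268.6 159.7]
```

View pics/a10.png

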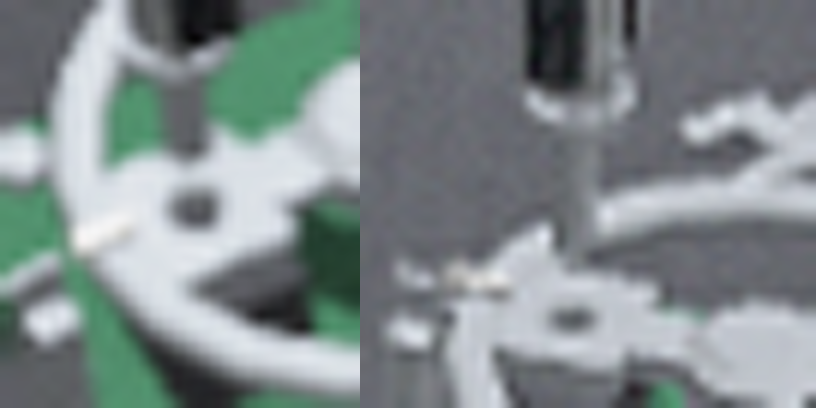

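View pics/b10.png

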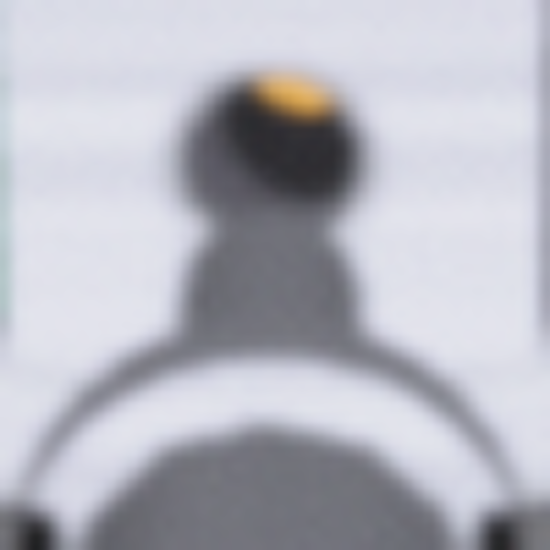

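The pin hangs straight. Wrist view shows it laterally centred on the hole within about 0.2 mm, with bore and brass visible to the right (+fixture y). Lower it gently into the hole.

Emit:
{"op": "carry_out", "data": {"moves": [[0,0,0.05,0,-1],[0,0,0.1,0,-1],[0,0,0.14,0,-1],[0,0,0.17,0,-1],[0,0,0.17,0,-1]]}}

```text
clock: 19.85
eef_pos: [0.5851, -0.1376, 0.1545]
tool_rot: [0.786, 0.619, -0.0, -0.001]
ft_force: [0.6, -0.1, -1.3]
grip_width: 0.0204
```

Emit:
{"op": "carry_out", "data": {"moves": [[0,0,0.02,0,-1],[0,0,0.04,0,-1],[0,0,0.06,0,-1],[0,0,0.06,0,-1]]}}

```text
clock: 20.25
eef_pos: [0.5854, -0.1376, 0.149]
tool_rot: [0.786, 0.618, -0.0, -0.0]
ft_force: [-0.0, 0.0, -1.2]
grip_width: 0.0207
```

Run:
```python
from h import *
plan([.5847,-.1375,.1385],1.334)
o=bot.get_obs();print(o['ft_torque'].round(2))
im,m=snap('wrist','w11.png')
cv2.imwrite('pics/w11c.png',cv2.resize(cv2.imread('pics/w11.png')[130:350,220:420],None,fx=3,fy=3,interpolation=2)[:600])
```

```text
t 20.25 p [ 0.5854 -0.1376  0.149 ] yaw 1.3336 shift [-0.    -0.007  0.105] roll -0.0 F [-0.   0.  -1.2] w 0.0207 q6 0.01
[-0.04  0.06  0.04]
```

View pics/w11c.png

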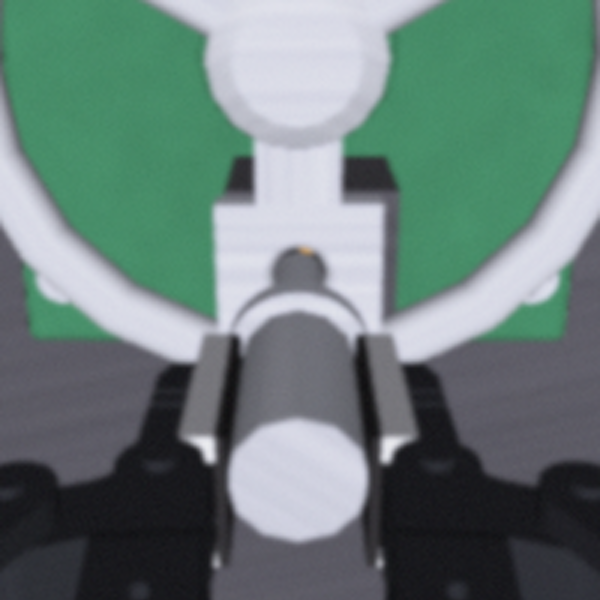

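The tip is entering the hole mouth with no contact force. Continue down in small steps.

Emit:
{"op": "carry_out", "data": {"moves": [[0,0,0.02,0,-1],[0,0,0.04,0,-1],[0,0,0.05,0,-1],[0,0,0.05,0,-1]]}}

```text
clock: 20.7
eef_pos: [0.5854, -0.1376, 0.144]
tool_rot: [0.786, 0.618, -0.0, -0.0]
ft_force: [-0.9, -0.1, -0.5]
grip_width: 0.0205
```

Emit:
{"op": "carry_out", "data": {"moves": [[0,0,0.02,0,-1],[0,0,0.03,0,-1],[0,0,0.03,0,-1]]}}

```text
clock: 21.0
eef_pos: [0.5854, -0.1376, 0.141]
tool_rot: [0.786, 0.619, -0.0, -0.0]
ft_force: [-0.3, 0.2, -0.5]
grip_width: 0.0204
```

Emit:
{"op": "carry_out", "data": {"moves": [[0,0,0.01,0,-1],[0,0,0.015,0,-1],[0,0,0.015,0,-1]]}}

```text
clock: 21.3
eef_pos: [0.5855, -0.1376, 0.1397]
tool_rot: [0.786, 0.618, -0.0, -0.0]
ft_force: [0.2, -0.8, -0.1]
grip_width: 0.0207
```

Emit:
{"op": "carry_out", "data": {"moves": [[0,0,0.01,0,-1],[0,0,0.015,0,-1],[0,0,0.015,0,-1]]}}

```text
clock: 21.6
eef_pos: [0.5857, -0.1377, 0.1385]
tool_rot: [0.786, 0.618, 0.0, 0.0]
ft_force: [0.3, -0.2, 0.2]
grip_width: 0.0202
```

Emit:
{"op": "carry_out", "data": {"moves": [[0,0,0.01,0,-1],[0,0,0.01,0,-1],[0,0,0.01,0,-1]]}}

```text
clock: 21.9
eef_pos: [0.5859, -0.1377, 0.1383]
tool_rot: [0.786, 0.619, 0.0, 0.001]
ft_force: [-1.1, 0.4, 5.5]
grip_width: 0.0206
```

Emit:
{"op": "carry_out", "data": {"moves": [[0,0,0.01,0,-1],[0,0,0.01,0,-1],[0,0,0.01,0,-1]]}}

```text
clock: 22.2
eef_pos: [0.5861, -0.1378, 0.1382]
tool_rot: [0.786, 0.619, 0.001, 0.001]
ft_force: [-3.1, 0.4, 8.9]
grip_width: 0.0205
```

Tip rests on the boss (8.9 N at TCP z 0.1382). Now move the wheel with the pin along +fixture y under light pressure.

Emit:
{"op": "carry_out", "data": {"moves": [[0.005,0,0,0,-1],[0.01,0,0,0,-1],[0.015,0,0,0,-1],[0.02,0,0,0,-1],[0.02,0,0,0,-1]]}}

```text
clock: 22.7
eef_pos: [0.5862, -0.1372, 0.1381]
tool_rot: [0.786, 0.618, -0.001, 0.002]
ft_force: [-3.4, -1.6, 9.1]
grip_width: 0.0207
```

Emit:
{"op": "carry_out", "data": {"moves": [[0.005,0,0,0,-1],[0.01,0,0,0,-1],[0.01,0,0,0,-1]]}}

```text
clock: 23.0
eef_pos: [0.5863, -0.1369, 0.1381]
tool_rot: [0.786, 0.618, -0.001, 0.002]
ft_force: [-3.0, -3.5, 8.7]
grip_width: 0.0208
```

Emit:
{"op": "carry_out", "data": {"moves": [[0.005,0,0,0,-1],[0.01,0,0,0,-1],[0.01,0,0,0,-1]]}}

```text
clock: 23.3
eef_pos: [0.5865, -0.1362, 0.1381]
tool_rot: [0.786, 0.618, -0.001, 0.003]
ft_force: [-3.0, -3.6, 8.9]
grip_width: 0.0205
```

Emit:
{"op": "carry_out", "data": {"moves": [[0.005,0,0,0,-1],[0.01,0,0,0,-1],[0.01,0,0,0,-1]]}}

```text
clock: 23.6
eef_pos: [0.5867, -0.1357, 0.1379]
tool_rot: [0.786, 0.618, -0.002, 0.003]
ft_force: [-3.4, -5.7, 7.8]
grip_width: 0.0204
```

Emit:
{"op": "carry_out", "data": {"moves": [[0.005,0,0,0,-1],[0.01,0,0,0,-1],[0.01,0,0,0,-1]]}}

```text
clock: 23.9
eef_pos: [0.5868, -0.1353, 0.1379]
tool_rot: [0.787, 0.618, -0.002, 0.003]
ft_force: [-3.1, -5.7, 8.2]
grip_width: 0.0206
```

Emit:
{"op": "carry_out", "data": {"moves": [[0.005,0,0,0,-1],[0.01,0,0,0,-1],[0.01,0,0,0,-1]]}}

```text
clock: 24.2
eef_pos: [0.5867, -0.1335, 0.1369]
tool_rot: [0.786, 0.618, -0.002, 0.002]
ft_force: [-2.6, -6.0, 2.4]
grip_width: 0.0205
```

It dropped 1 mm, so the tip is at the bore's chamfer. A little further, then press.

Emit:
{"op": "carry_out", "data": {"moves": [[0.004,0,0.005,0,-1],[0.004,0,0.01,0,-1],[0.004,0,0.01,0,-1]]}}

```text
clock: 24.5
eef_pos: [0.5868, -0.133, 0.1355]
tool_rot: [0.786, 0.618, -0.002, 0.002]
ft_force: [-0.9, -5.5, 2.4]
grip_width: 0.0205
```

Emit:
{"op": "carry_out", "data": {"moves": [[0,0,0.005,0,-1],[0,0,0.01,0,-1],[0,0,0.01,0,-1]]}}

```text
clock: 24.8
eef_pos: [0.5868, -0.133, 0.1345]
tool_rot: [0.786, 0.618, -0.002, 0.002]
ft_force: [-1.8, -5.6, 2.6]
grip_width: 0.0205
```

Emit:
{"op": "carry_out", "data": {"moves": [[-0.01,0,0.01,0,-1],[-0.02,0,0.02,0,-1],[-0.02,0,0.03,0,-1],[-0.02,0,0.03,0,-1]]}}

```text
clock: 25.2
eef_pos: [0.5866, -0.1333, 0.131]
tool_rot: [0.786, 0.618, -0.001, 0.001]
ft_force: [-1.0, -5.1, -0.4]
grip_width: 0.0204
```

Emit:
{"op": "carry_out", "data": {"moves": [[0,0,0.01,0,-1],[0,0,0.02,0,-1],[0,0,0.03,0,-1],[0,0,0.03,0,-1]]}}

```text
clock: 25.6
eef_pos: [0.5867, -0.1333, 0.1283]
tool_rot: [0.786, 0.618, -0.001, 0.001]
ft_force: [-1.6, -5.0, 2.8]
grip_width: 0.0204
```

Emit:
{"op": "carry_out", "data": {"moves": [[-0.01,0,0.01,0,-1],[-0.01,0,0.02,0,-1],[-0.01,0,0.03,0,-1],[-0.01,0,0.03,0,-1]]}}

```text
clock: 26.0
eef_pos: [0.5866, -0.1335, 0.125]
tool_rot: [0.786, 0.618, -0.0, 0.0]
ft_force: [-0.9, -4.1, 0.5]
grip_width: 0.0207
```

Emit:
{"op": "carry_out", "data": {"moves": [[0,0,0.01,0,-1],[0,0,0.02,0,-1],[0,0,0.03,0,-1],[0,0,0.03,0,-1]]}}

```text
clock: 26.4
eef_pos: [0.5866, -0.1335, 0.1221]
tool_rot: [0.786, 0.618, -0.0, -0.0]
ft_force: [-1.8, -4.1, 1.3]
grip_width: 0.0206
```

Emit:
{"op": "carry_out", "data": {"moves": [[0,0,0.01,0,-1],[0,0,0.02,0,-1],[0,0,0.02,0,-1]]}}

```text
clock: 26.7
eef_pos: [0.5866, -0.1335, 0.1202]
tool_rot: [0.786, 0.618, -0.0, 0.0]
ft_force: [-1.4, -5.0, 0.4]
grip_width: 0.0203
```

Now near the plunger; continue in 1 to 2 mm steps while watching force.

Emit:
{"op": "carry_out", "data": {"moves": [[0,0,0.01,0,-1],[0,0,0.02,0,-1],[0,0,0.02,0,-1]]}}

```text
clock: 27.0
eef_pos: [0.5867, -0.1335, 0.1187]
tool_rot: [0.786, 0.618, 0.0, 0.0]
ft_force: [-2.0, -4.1, 2.5]
grip_width: 0.0203
```

Emit:
{"op": "carry_out", "data": {"moves": [[0,0,0.01,0,-1],[0,0,0.02,0,-1],[0,0,0.02,0,-1]]}}

```text
clock: 27.3
eef_pos: [0.5868, -0.1336, 0.1178]
tool_rot: [0.786, 0.618, 0.0, 0.001]
ft_force: [-3.4, -4.3, 8.0]
grip_width: 0.0203
```

Emit:
{"op": "carry_out", "data": {"moves": [[0,0,0.01,0,-1],[0,0,0.02,0,-1],[0,0,0.02,0,-1]]}}

```text
clock: 27.6
eef_pos: [0.5869, -0.1336, 0.1159]
tool_rot: [0.786, 0.618, 0.0, 0.001]
ft_force: [-3.5, -4.2, 8.4]
grip_width: 0.0203
```

The plunger is yielding at about 8 N. Continue to the collar stop.

Emit:
{"op": "carry_out", "data": {"moves": [[0,0,0.01,0,-1],[0,0,0.02,0,-1],[0,0,0.02,0,-1]]}}

```text
clock: 27.9
eef_pos: [0.5868, -0.1336, 0.114]
tool_rot: [0.786, 0.618, 0.0, 0.001]
ft_force: [-3.6, -3.0, 10.2]
grip_width: 0.0202
```

Emit:
{"op": "carry_out", "data": {"moves": [[0,0,0.01,0,-1],[0,0,0.02,0,-1],[0,0,0.02,0,-1]]}}

```text
clock: 28.2
eef_pos: [0.5869, -0.1336, 0.112]
tool_rot: [0.786, 0.618, 0.0, 0.001]
ft_force: [-4.1, -3.8, 8.9]
grip_width: 0.0205
```

Emit:
{"op": "carry_out", "data": {"moves": [[0,0,0.01,0,-1],[0,0,0.015,0,-1],[0,0,0.015,0,-1]]}}

```text
clock: 28.5
eef_pos: [0.5869, -0.1336, 0.1106]
tool_rot: [0.786, 0.618, 0.0, 0.001]
ft_force: [-4.5, -4.8, 9.4]
grip_width: 0.0206
```

Emit:
{"op": "carry_out", "data": {"moves": [[0,0,0.01,0,-1],[0,0,0.01,0,-1],[0,0,0.01,0,-1]]}}

```text
clock: 28.8
eef_pos: [0.5869, -0.1336, 0.1105]
tool_rot: [0.786, 0.618, 0.001, 0.001]
ft_force: [-6.0, -4.8, 14.5]
grip_width: 0.0206
```

Emit:
{"op": "carry_out", "data": {"moves": [[0,0,0.01,0,-1],[0,0,0.01,0,-1],[0,0,0.01,0,-1]]}}

```text
clock: 29.1
eef_pos: [0.5869, -0.1336, 0.1105]
tool_rot: [0.786, 0.618, 0.001, 0.001]
ft_force: [-6.8, -3.7, 17.9]
grip_width: 0.0206
```

Hard stop at TCP z 0.1105 with 17.9 N; predicted home was 0.1102. Relax the push, then look before releasing.

Emit:
{"op": "carry_out", "data": {"moves": [[-0.01,0,-0.01,0,-1],[-0.02,0,-0.025,0,-1],[-0.02,0,-0.025,0,-1]]}}

```text
clock: 29.4
eef_pos: [0.5866, -0.134, 0.1105]
tool_rot: [0.786, 0.619, 0.002, -0.001]
ft_force: [-3.9, -0.1, 8.1]
grip_width: 0.0202
```

Run:
```python
from h import *
plan([.5869,-.1336,.1105],1.334)
for n in ('scene','side','wrist'): snap(n,n+'12.png')
a,b,c=[cv2.imread('pics/%s12.png'%n) for n in ('scene','side','wrist')]
r=lambda i,x,y,w,h,s:cv2.resize(i[y:y+h,x:x+w],None,fx=s,fy=s,interpolation=2)
cv2.imwrite('pics/a12.png',np.hstack([r(a,255,120,55,80,5),r(b,305,120,50,80,5),r(c,240,150,160,240,400/240)]))
```

```text
t 29.4 p [ 0.5866 -0.134   0.1105] yaw 1.3346 shift [0.004 0.002 0.   ] roll 0.0 F [-3.9 -0.1  8.1] w 0.0202 q6 0.01
```

View pics/a12.png

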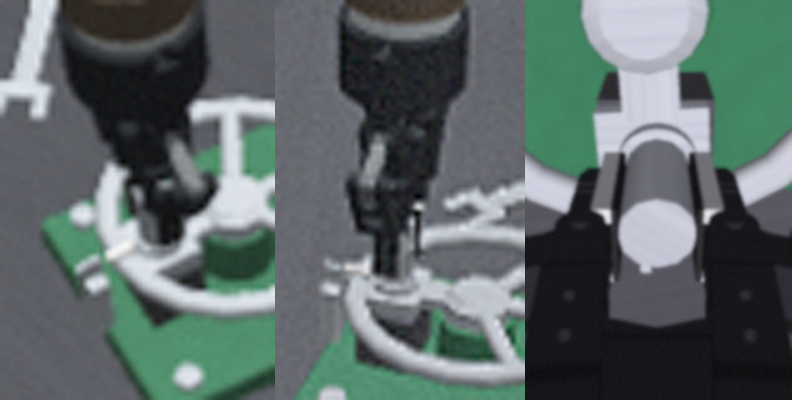

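Collar sits on the plate in the views. Relieve the rest of the push, open, and withdraw straight up.

Emit:
{"op": "carry_out", "data": {"moves": [[-0.002,0,-0.008,0,-1],[-0.002,0,-0.015,0,-1],[-0.002,0,-0.015,0,-1],[-0.002,0,-0.015,0,0.2],[-0.002,0,-0.015,0,0.2],[-0.002,0,-0.015,0,0.2],[-0.002,0,-0.015,0,0.2],[-0.002,0,-0.015,0,0.2],[-0.002,0,-0.015,0,0.2]]}}

```text
clock: 30.45
eef_pos: [0.5861, -0.1356, 0.1108]
tool_rot: [0.786, 0.618, -0.0, -0.0]
ft_force: [0.4, 0.5, -0.8]
grip_width: 0.0512
```

Emit:
{"op": "carry_out", "data": {"moves": [[0,0,-0.1,0,0.2],[0,0,-0.3,0,0.2],[0,0,-0.6,0,0.2],[0,0,-1,0,0.2],[0,0,-1,0,0.2]]}}

```text
clock: 30.95
eef_pos: [0.5895, -0.1363, 0.2183]
tool_rot: [0.786, 0.618, 0.004, 0.005]
ft_force: [-0.4, -0.2, 0.5]
grip_width: 0.0513
```

Emit:
{"op": "carry_out", "data": {"moves": [[0,-0.2,-0.3,0,1],[0,-0.2,-0.5,0,1],[0,-0.2,-0.5,0,1],[0,-0.2,-0.5,0,1]]}}

```text
clock: 31.35
eef_pos: [0.5669, -0.1309, 0.2612]
tool_rot: [0.786, 0.618, 0.0, 0.001]
ft_force: [-0.2, 0.2, 0.4]
grip_width: 0.0855
```

Run:
```python
from h import *
import pickle
plan([.5869,-.1336,.1105],1.334)
M={}
for n in ('scene','side','wrist'): M[n]=snap(n,n+'13.png')[1]
pickle.dump(M,open('m13.pkl','wb'))
a,b,c=[cv2.imread('pics/%s13.png'%n) for n in ('scene','side','wrist')]
r=lambda i,x,y,w,h,s:cv2.resize(i[y:y+h,x:x+w],None,fx=s,fy=s,interpolation=2)
cv2.imwrite('pics/a13.png',np.hstack([r(a,255,120,80,80,5),r(b,305,120,80,80,5)]))
```

```text
t 31.35 p [ 0.5669 -0.1309  0.2612] yaw 1.3336 shift [0.021 0.199 1.507] roll -0.0 F [-0.2  0.2  0.4] w 0.0855 q6 0.01
```

View pics/a13.png

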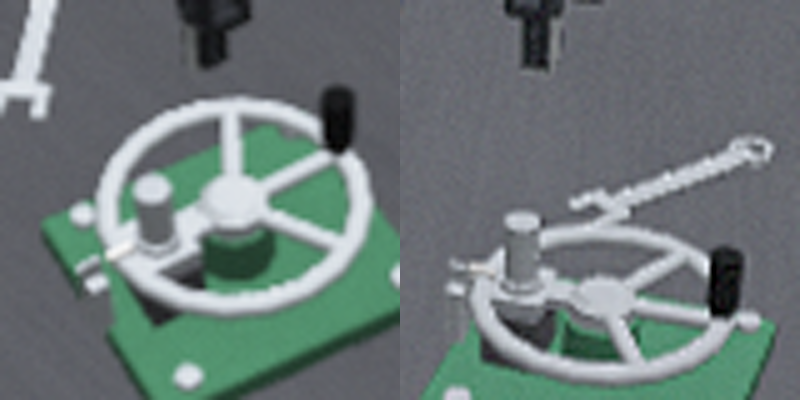

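View pics/wrist13.png

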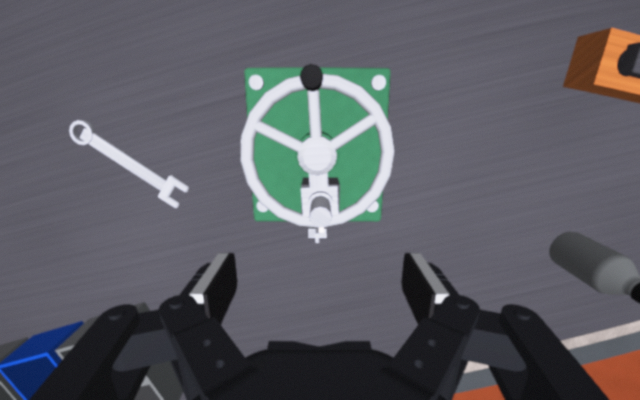

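View pics/scene13.png

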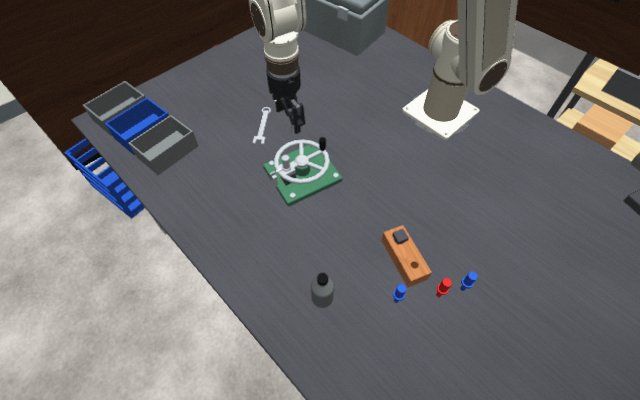

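Pin stands upright in the wheel, collar on the plate, hand clear, and the other things are where they were. A height check of the pin's top (should be 0.119):

Run:
```python
from h import *
import pickle
M=pickle.load(open('m13.pkl','rb'))
b=lambda x,y,ox,oy,s: ((x+.5)/s-.5+ox,(y+.5)/s-.5+oy)
l=[(M['scene'],b(153,185,255,120,5)),(M['side'],b(121,219,305,120,5))]
print(tri(l)); 
o=bot.get_obs();print(o['clock'],o['ft_force'].round(1),o['grip_width'],np.abs(o['joint_vel']).max())
# collar-lower: base center at plate
print('collar top', tri([(M['scene'],b(156,240,255,120,5)),(M['side'],b(122,284,305,120,5))])[0])
```

```text
(array([ 0.5873977, -0.1325591,  0.1238834]), [np.float64(0.0008854754453157809), np.float64(0.0008854754453157586)])
31.5 [0.9 0.  0.7] 0.08560186283666524 0.003932479056247499
collar top [ 0.58664817 -0.13625585  0.07254007]
```

The height reads 0.124, about 5 mm high, though the knob's top also read 2.4 mm high from these two cameras. I'll settle it with finer crops and an overlay of the model.

Run:
```python
from h import *
import pickle
M=pickle.load(open('m13.pkl','rb'))
t=np.linspace(0,2*np.pi,80)
O=[]
for dz in (0,.008):
  for n,o,w,h in (('scene',(268,145),36,36),('side',(312,152),36,36),('wrist',(295,180),50,50)):
    im=cv2.imread('pics/%s13.png'%n); s=int(260/w)
    q=cv2.resize(im[o[1]:o[1]+h,o[0]:o[0]+w],None,fx=s,fy=s,interpolation=2)
    c=np.array([.5866,-.1352])
    for r,z,col in ((.011,.119,(0,0,255)),(.014,.078,(255,0,0)),(.014,.072,(0,255,0))):
        P=np.c_[c[0]+r*np.cos(t),c[1]+r*np.sin(t),np.full(80,z+dz)]
        px=((proj(M[n],P)-o+.5)*s-.5)
        cv2.polylines(q,[np.round(px).astype(int)],True,col,1)
    O.append(cv2.resize(q[:250,:250],(260,260)))
cv2.imwrite('pics/ov13.png',np.vstack([np.hstack(O[:3]),np.hstack(O[3:])]))
```

```text
(no output)
```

View pics/ov13.png

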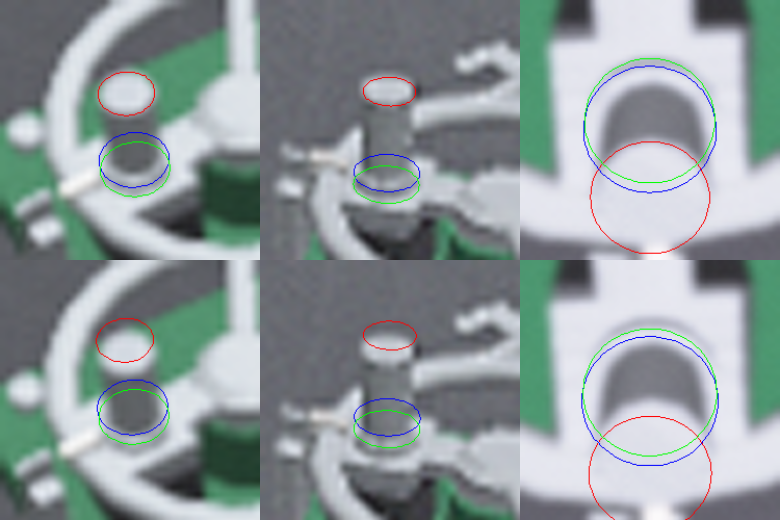

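The model at the home height (top row) fits in all three views. The overlay at +8 mm does not. Handing in.

```bash
python3 -c "
from workcell import order
print(order.job_done())"
```

```text
the job is handed in; nothing more can be done
None
```

The job is done and handed in at about 31.6 s on the clock, with the lock pin fully home in the wheel and the gripper open and clear.

- **Wheel:** I turned it by the crank knob in two pulls and let go. The rim mark then stood about 1 mm (roughly 0.013 rad) from the pointer. Seating the pin afterwards turned the wheel on by about 4 mm at the lock hole, so the mark has since moved with it.
- **Pin:** I took the plain steel pin from the block and put it down through the lock hole. Pressing at about 9 N, I moved the wheel along fixture +y until the tip dropped into the bore.
- **Seating:** The plunger gave at about 8 to 10 N. The collar stopped hard at TCP z 0.1105, against a predicted 0.1102, with a peak push of about 18 N.
- **Last checks:** A model of the pin at its home height fitted all three camera views, and one drawn 8 mm higher did not. The wrist force was near zero, and the punch, oiler, wrench and coloured look-alikes appeared unmoved.
- **One disagreement:** A rough two-camera reading put the pin top at 0.124 instead of 0.119. I set it aside because the same two cameras also read the knob top 2.4 mm high, and the stop height and the model fit both agree with home.

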